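Load columns on the swivel fixture, cover them and index the table

ROBOT

A 6-joint arm with a two-finger parallel gripper is mounted at the origin on a cart in front of the work surface, level with it; the furniture and walls round the work are solid. World frame = base frame: x ahead of the robot, y to its left, z up, the work surface at z = 0. Lengths are in m, angles in rad, forces in N, time in s.
With the tool pointing down it reaches from about 0.375 to 0.9 m from the base axis. Payload 3.1 kg.
Tool frame: the origin (TCP) lies midway between the tips of the shut fingers; the grasp point (between the pads) lies 19 mm behind it (manip.grasp_offset is the distance from the TCP to the grasp point, in m); z points along the fingers, y is the line along which they close (so a half turn about z gives the same grasp; the last joint's range is limited). The gripper opens to 85 mm and grips with 20 to 120 N. Pads are 22 mm wide; open, the fingers measure 114 mm over their backs; the gripper's body (76 mm by 85 mm) begins 54 mm behind the grasp point. The pads swing forward as they close: fully open they stand 13 mm farther back than shut.
Start: joints at [0.989, 0.527, 1.433, -0, 1.181, -0.178], TCP at [0.246, 0.575, 0.195] pointing down, gripper open.
Joint ranges: [-3.08, 3.08], [-0.75, 2.2], [0.22, 2.44], [-1.43, 4.57], [0, 2.65], [-2.85, 2.85]. Speed limits (rad/s): [2.79, 2.79, 3.14, 3.14, 3.14, 3.14].

INTERFACE

Orientations are given as a unit quaternion [x, y, z, w].
In Python, from station import sensors, cams, order, manip gives the robot as it stands.
- The arm moves only by the tool move_arm, never from a script. Its argument "targets" is a list of rows, each an object of numbers: "dx", "dy", "dz": the shift along the world's x, y, z normalised to -1 to 1, where 1 is 25 mm; "rx", "ry", "rz": the turn, a rotation vector about the world's x, y, z normalised to -1 to 1, where 1 is 30 degrees. A call has exactly 10 rows; each row shifts and turns the commanded pose from where the row before left it; what a row does not reach is not made up. A row lasts 1/8 s, in which the tool goes at most 62.5 mm and 10.7 degrees, less where a joint would pass 70% of its speed; a pose out of reach is approached as far as the arm can. A call with a number of a shift or a turn outside -1 to 1 is refused whole. A call with a gripper value outside its range is refused whole. "claw" is the opening in per cent of the stroke, from 0 (shut) to 100 (fully open), set as the call begins (left out, the last holds). The fingers move at their own pace and stop on an object; "newtons" is the grip in N (left out, the last holds). Time passes only in rows, so rows that do not move let the fingers close, or fill a call up. It gives the time, the measured TCP pose, the force, the opening and the grip force at its end, in the units of the state.
- sensors.sense(): the state, without advancing time (a new reading comes with each control period).
- cams.snapshot(name): name is "side" or "top"; returns the picture (384x512x3 uint8, red, green, blue); there is no depth.
- cams.camera_model(name): a dict with "fx", "fy", "cx", "cy" (pixels), "extrinsics" (4x4, takes a point from world to camera coordinates). Camera axes: x right, y down, z forward; pixel columns grow to the right and rows downward; lengths in m; the calibration is good to about 2 mm. A picture is of the moment at which its call begins. camera_model takes no time and is no camera call.
- order.sign_off(): hands the job in; it is judged then, once.
The state is a dict: "t": time; "q": joint angles; "qd": joint speeds; "tau": joint torques, N m; "tcp_pos": TCP position; "tool_rot": TCP orientation; "force": force on the tool from outside, world axes, zero at the start; "ft_torque": the same for the moment, N m; "finger_gap": opening from 0.0 (shut) to 1.0 (fully open); "gripper_force": force on a finger pad.
Only numpy, scipy, OpenCV 4.12 (cv2) and the standard library are available. Lean on these libraries where they do the work, as an engineer would, in place of code of your own. Each camera call takes 0.05 s, during which the arm holds its last target. There are 200 camera calls.

TASK

Lay every separation column from the bench into its own V rest on the swivel table, then lower the yellow cover plate over the two locating pins until it sits flush. With the columns covered, pull up the orange plunger and twist it so that it stays out by itself, let go of it, swing the table by its red post round to the second station, and twist the plunger back so that it drops fully home and locks the table there. Leave the other things on the bench where they are.

Things in the scene. Friction and masses are not known exactly. Their poses are not given: they have to be found in the camera images.
- table_centre (a point): swivel table: round grey metal plate, radius 110 mm, top 26 mm above the bench, with two blue combs, two pins and a red post. Point: centre of its top, on the turning axis. Axes turn with it: x along the V rests, y across them towards pin_a, z up. At joint 0 the plunger stands 98 mm from the axis on the -x side, on a fixed grey bracket (36 mm wide, 44 mm high, 81 to 145 mm from the axis)
- rest1 (a point): V rest 1 of three, 36 mm apart: where the centre of a seated column lies (22 mm above the table top). Its x axis runs along the rest and the seated tube, which lies in 90-degree valleys of two blue combs, 7 mm thick, 29 mm either side along x; peaks 12 mm above this point. Column fittings hang outside the combs (5 mm play either way); between the combs fingers have room down to the table
- rest2 (a point): V rest 2 of three, 36 mm apart: where the centre of a seated column lies (22 mm above the table top). Its x axis runs along the rest and the seated tube, which lies in 90-degree valleys of two blue combs, 7 mm thick, 29 mm either side along x; peaks 12 mm above this point. Column fittings hang outside the combs (5 mm play either way); between the combs fingers have room down to the table
- rest3 (a point): V rest 3 of three, 36 mm apart: where the centre of a seated column lies (22 mm above the table top). Its x axis runs along the rest and the seated tube, which lies in 90-degree valleys of two blue combs, 7 mm thick, 29 mm either side along x; peaks 12 mm above this point. Column fittings hang outside the combs (5 mm play either way); between the combs fingers have room down to the table
- pin_a (a point): first of two steel locating pins on the table, 148 mm apart, 8 mm thick, rising 22 mm above a dark shoulder post 16 mm wide and 30 mm high; the nose tapers over the last 9 mm to 3 mm. Point: on the pin's axis at the top of the shoulder, where the cover's underside comes to rest (30 mm above the table top)
- pin_b (a point): second locating pin, same as pin_a, on the opposite side of the axis
- handle_grip (a point): upright round red post on the table, 14 mm thick, its top 88 mm above the bench, 95 mm from the turning axis, for swinging the table. Point: on its axis, 70 mm above the bench, where it is gripped
- turntable (a joint): angle of the table, rad, grows counter-clockwise seen from above. 0: loading station; 0.8: second station; end stops at -0.03 and 0.83. The plunger locks it at either station (about 0.02 rad of play) and centres it when within about 0.03 rad. It stays where it is left; swinging takes about 2 N at the red post
- plunger (a joint): lift of the plunger, m. 0: fully home in an index hole of the table, which is locked; from 0.012 its tip is clear; stop at 0.020. A spring pulls it down (3.5 N home, 8.5 N at the top). Lifted past 0.015 it can be twisted; then its cross pin rests on the slotted collar and holds it at about 0.015. Untwisted between stations it rests on the table at about 0.012, not locked
- plunger_knob (a joint): twist of the orange plunger bar, rad, grows counter-clockwise seen from above. 0: bar along the collar's slot, can drop home; beyond about 0.5 it stays out when let go; stop at 1.3 (75 degrees). It turns only when lifted past 0.015, and drops home when twisted back to within about 0.1 of 0
- plunger_grip (a point): orange bar on top of the plunger, 40 mm long, 11 mm thick, 28 mm high, gripped across its thickness. Point: middle of its length and thickness, 12 mm under its top, 86 mm above the bench when home; a fixed steel collar 28 mm square begins 24 mm below the point. Its x axis runs along the bar, z up
- cover_grip (a point): yellow cover plate, loose: 34 x 180 x 6 mm, 200 g, a hole at each end on its centre line 74 mm from the middle (one round 10.5 mm, one oval 10.5 x 15.5 mm; either may go on either pin), and a black grip bar 56 mm long (along the plate), 14 mm thick, rising 32 mm above it. Point: middle of the bar, 27 mm above the plate's underside, 11 mm under the bar's top. y axis along the plate, z up
- column1_mid (a point): one of two or three like steel separation columns (None if absent), lying on the bench: bare tube 8.4 mm thick, a hexagonal fitting 16 mm wide, 14 mm high at each end, 120 mm long over green plugs, 75 g. Point: its centre, 7 mm above the bench as it lies. y axis along the tube; bare tube to grip reaches 38 mm either side of the point. Both ends are alike
- column2_mid (a point): one of two or three like steel separation columns (None if absent), lying on the bench: bare tube 8.4 mm thick, a hexagonal fitting 16 mm wide, 14 mm high at each end, 120 mm long over green plugs, 75 g. Point: its centre, 7 mm above the bench as it lies. y axis along the tube; bare tube to grip reaches 38 mm either side of the point. Both ends are alike
- column3_mid (a point): one of two or three like steel separation columns (None if absent), lying on the bench: bare tube 8.4 mm thick, a hexagonal fitting 16 mm wide, 14 mm high at each end, 120 mm long over green plugs, 75 g. Point: its centre, 7 mm above the bench as it lies. y axis along the tube; bare tube to grip reaches 38 mm either side of the point. Both ends are alike
- column1: column1 itself; origin under its centre, y axis along the tube
- column2: column2 itself; origin under its centre, y axis along the tube
- column3: column3 itself; origin under its centre, y axis along the tube
- cover: the cover plate itself; origin at the centre of its underside, y axis along it
- spanner: bystander: open-ended spanner 117 mm long, 5 mm high, flat on the bench; leave it alone
- tape: bystander: roll of black tape, 62 mm across, 19 mm high; leave it alone
- timer: bystander: white bench timer 48 x 68 x 16 mm; leave it alone

How it is judged:
By the outcome, as a careful person would: the job done as asked, in the order asked, and still so for the second after the job is handed in, with the robot touching nothing.
Of column1, column2, column3 only 2 to 3 are there at a start; the rules pass over those that are not, and their reading is None.
At some moment in a run one of column1, column2, column3, cover may be knocked a few centimetres aside while the robot is not near it.
Once in a run the grip may slacken for a moment while it holds something.
It also fails if it takes over 210 s, if anything falls off the work surface, if the arm or the gripper's body presses on something with over 40 N, if the wrist force passes 120 N, or if a joint passes its speed limit or range.

## Working session

There is one attempt and no reset: what is moved stays moved. The work goes in short steps, Python scripts to look and compute and a tool call to move; the robot and the scene stay as the last step left them, time stands still between calls to the robot, and variables do not carry over. Pictures are saved under pics/ and viewed, at most 14 in all, crops included, and the job is handed in when it is done.

Besides the shell and the picture viewer there is one more tool, called by a JSON object that holds its "api" and its "payload". move_arm: Moves the arm, as the interface text tells. Scaled input: -1 to 1 covers 25 mm each way for a shift and 30 degrees each way for a turn. Its arguments: {"type":"object","properties":{"targets":{"type":"array"},"claw":{"type":"number"},"newtons":{"type":"number"}},"required":["targets"]}

```bash
mkdir -p pics; ls
python3 - <<'E'
from station import sensors,cams,order,manip
import cv2
s=sensors.sense();print(s)
for n in("side","top"):
    im=cams.snapshot(n);cv2.imwrite(f"pics/{n}0.png",im[:,:,::-1]);print(n,cams.camera_model(n))
    cv2.imwrite(f"pics/{n}0b.png",cv2.resize(im[:,:,::-1],(800,600),interpolation=cv2.INTER_CUBIC))
print(manip.grasp_offset,[a for a in dir(manip) if a[0]!='_'])
E
```

```text
pics
{'t': 0.0, 'q': array([ 9.88471626e-01,  5.28494518e-01,  1.43392144e+00, -2.91104556e-07,
        1.18139524e+00, -1.78511194e-01]), 'qd': array([ 0.00175044,  0.00034269, -0.00032143, -0.00088953,  0.00131273,
        0.0009197 ]), 'tau': array([-1.48052036e-04, -4.42354059e+01, -1.78023970e+01, -3.73916018e-04,
        8.35848536e-03,  5.75592139e-06]), 'tcp_pos': array([0.24510855, 0.5740549 , 0.19351021]), 'tool_rot': array([ 2.00537536e-01,  9.79685391e-01, -1.03001611e-03, -4.11755834e-04]), 'force': array([-0.14818803, -0.05508358,  0.07137728]), 'ft_torque': array([ 0.01906753, -0.01665627,  0.01565165]), 'gripper_force': 0.0, 'finger_gap': 1.0011039043321306}
side {'fx': 442.33765083967995, 'fy': 442.33765083967995, 'cx': 252.88692850004836, 'cy': 190.15714459494114, 'extrinsics': array([[-0.84263576, -0.53832215,  0.01319996,  0.57853194],
       [-0.27082017,  0.40247274, -0.87445533,  0.15109642],
       [ 0.46542605, -0.74042215, -0.48492642,  1.08074683],
       [ 0.        ,  0.        ,  0.        ,  1.        ]])}
top {'fx': 433.8947354042589, 'fy': 433.8947354042589, 'cx': 246.813628205412, 'cy': 195.03583614746694, 'extrinsics': array([[-2.67999391e-02, -9.99640398e-01, -9.15485351e-04,
         2.33324576e-01],
       [-9.94019971e-01,  2.67462172e-02, -1.05872267e-01,
         5.54568427e-01],
       [ 1.05858681e-01, -1.92735959e-03, -9.94379316e-01,
         1.04303006e+00],
       [ 0.00000000e+00,  0.00000000e+00,  0.00000000e+00,
         1.00000000e+00]])}
0.0187 ['PlanningError', 'grasp_offset']
```

View pics/top0b.png

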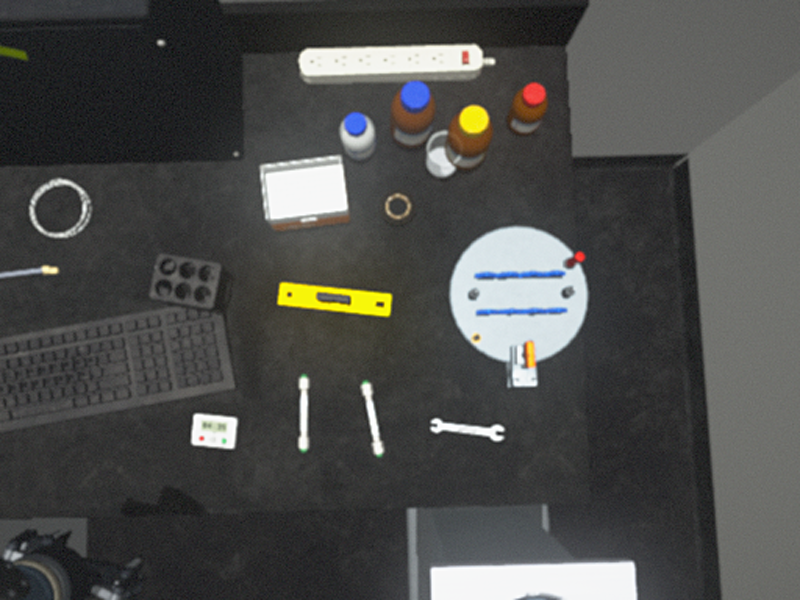

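View pics/side0b.png

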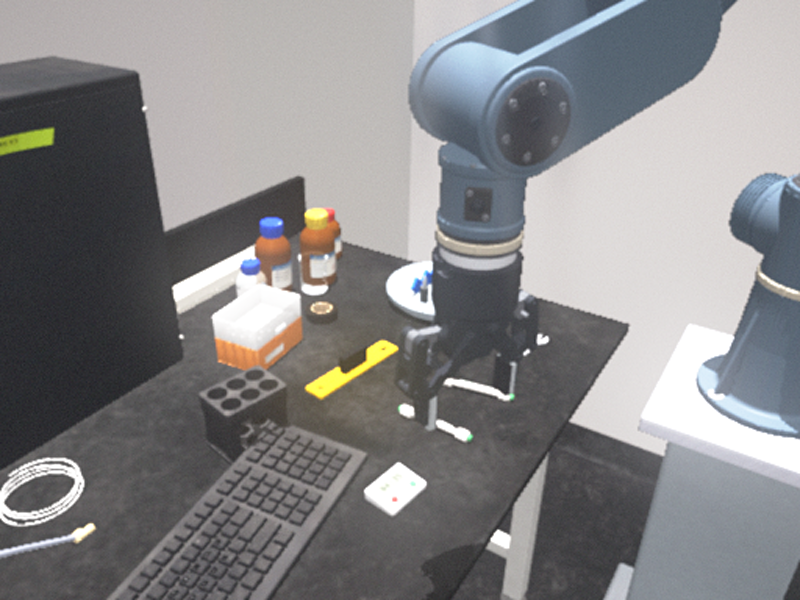

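The top view shows two columns (800-px coordinates (304,413) and (372,418)), the cover at (335,299), and the table at (519,294) with its plunger at (525,360) and red post at (578,257). I'll enlarge crops to measure these.

```bash
cat > h.py <<'E'
import numpy as np,cv2
from station import sensors,cams,order,manip
def ray(n,u,v,z):
    c=cams.camera_model(n);E=c["extrinsics"];R,t=E[:3,:3],E[:3,3]
    d=R.T@np.array([(u-c["cx"])/c["fx"],(v-c["cy"])/c["fy"],1]);o=-R.T@t
    return o+d*(z-o[2])/d[2]
def proj(n,p):
    c=cams.camera_model(n);E=c["extrinsics"];q=E[:3,:3]@np.asarray(p)+E[:3,3]
    return np.array([q[0]/q[2]*c["fx"]+c["cx"],q[1]/q[2]*c["fy"]+c["cy"]])
def crop(im,name,u0,v0,w,h,k):
    o=cv2.resize(im[v0:v0+h,u0:u0+w,::-1],(w*k,h*k),interpolation=cv2.INTER_CUBIC)
    for i in range(0,w,10): cv2.line(o,(i*k,0),(i*k,6 if i%50 else 14),(0,255,0),1)
    for i in range(0,h,10): cv2.line(o,(0,i*k),(6 if i%50 else 14,i*k),(0,255,0),1)
    cv2.imwrite(f"pics/{name}.png",o)
def shot(n): return cams.snapshot(n)
def st():
    s=sensors.sense();print(round(s["t"],2),s["tcp_pos"].round(4),s["tool_rot"].round(4),s["force"].round(1),round(s["finger_gap"],3),round(s["gripper_force"],1))
E
python3 - <<'E'
from h import *
im=cv2.imread("pics/top0.png")[:,:,::-1]
crop(im,"c1",280,138,100,114,5)
crop(im,"c2",170,172,100,126,4)
E
```

```text
(no output)
```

View pics/c1.png

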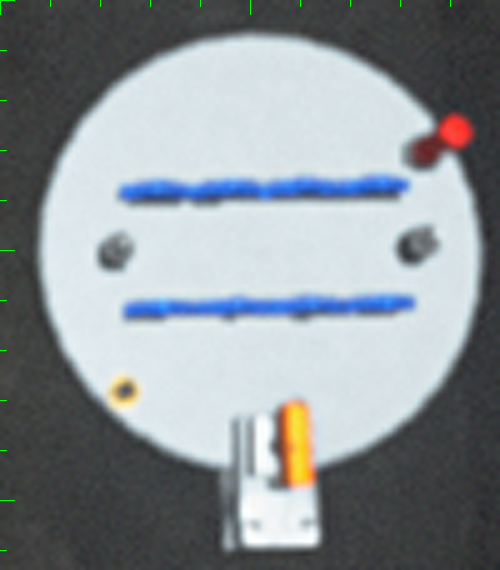

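View pics/c2.png

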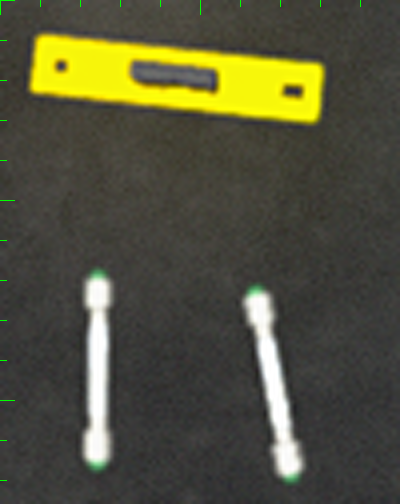

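Run:
```python
from h import *
P=lambda k,u0,v0,x,y,z:ray("top",(x+.5)/k-.5+u0,(y+.5)/k-.5+v0,z).round(4)
A=lambda x,y,z:P(5,280,138,x,y,z)
B=lambda x,y,z:P(4,170,172,x,y,z)
for n,a in dict(ctr=(260,250,.026),dl=(38,250,.026),dr=(482,250,.026),dt=(260,33,.026),bl=(120,192,.06),br=(408,186,.06),fl=(124,310,.06),fr=(414,303,.06),post=(456,131,.088),pl1=(295,402,.098),pl2=(298,486,.098),brkL=(240,545,.044),brkR=(320,545,.044),pa=(122,243,.078),pb=(430,237,.078),).items():print(n,A(*a))
for n,a in dict(c1a=(98,292,.007),c1b=(96,447,.007),c2a=(259,309,.007),c2b=(289,462,.007),cA=(61,66,.006),cB=(293,91,.006),g1=(136,70,.038),g2=(214,80,.038),p1=(37,35,.006),p2=(324,64,.006),p3=(318,122,.006),p4=(30,92,.006)).items():print(n,B(*a))
```

```text
ctr [0.5739 0.0073 0.026 ]
dl [0.5769 0.1175 0.026 ]
dr [ 0.5709 -0.1029  0.026 ]
dt [0.6836 0.0021 0.026 ]
bl [0.5999 0.0802 0.06  ]
br [ 0.5991 -0.0588  0.06  ]
fl [0.5427 0.0806 0.06  ]
fr [ 0.5423 -0.0586  0.06  ]
post [ 0.6205 -0.0753  0.088 ]
pl1 [0.4946 0.0089 0.098 ]
pl2 [0.4561 0.0094 0.098 ]
brkL [0.4291 0.0273 0.044 ]
brkR [ 0.428  -0.0112  0.044 ]
pa [0.5728 0.0827 0.078 ]
pb [ 0.5718 -0.063   0.078 ]
c1a [0.4422 0.353  0.007 ]
c1b [0.3471 0.3556 0.007 ]
c2a [0.429  0.2529 0.007 ]
c2b [0.3348 0.2366 0.007 ]
cA [0.5849 0.3746 0.006 ]
cB [0.5651 0.2282 0.006 ]
g1 [0.5772 0.324  0.038 ]
g2 [0.5697 0.2763 0.038 ]
p1 [0.6052 0.3895 0.006 ]
p2 [0.5817 0.2082 0.006 ]
p3 [0.545 0.213 0.006]
p4 [0.5689 0.3943 0.006 ]
```

Two columns found, both lying well within reach. The table centre comes out at about (0.573, 0.009) with yaw near 0: the pins are 146 mm apart, the combs sit ±28.5 mm and the bar is 98 mm from the axis, all matching the given sizes. I'm moving to column 1.

{"api": "move_arm", "payload": {"targets": [{"dx":0.595,"dy":-0.883,"dz":-0.45,"rz":0.072},{"dx":0.595,"dy":-0.883,"dz":-0.45,"rz":0.072},{"dx":0.595,"dy":-0.883,"dz":-0.45,"rz":0.072},{"dx":0.595,"dy":-0.883,"dz":-0.45,"rz":0.072},{"dx":0.595,"dy":-0.883,"dz":-0.45,"rz":0.072},{"dx":0.595,"dy":-0.883,"dz":-0.45,"rz":0.072},{"dx":0.595,"dy":-0.883,"dz":-0.45,"rz":0.072},{"dx":0.595,"dy":-0.883,"dz":-0.45,"rz":0.072},{"dx":0.595,"dy":-0.883,"dz":-0.45,"rz":0.072},{"dx":0.595,"dy":-0.883,"dz":-0.45,"rz":0.072}], "claw": 45, "newtons": 50}}

```text
schema error: expected keys dx, dy, dz, rx, ry, rz
```

{"api": "move_arm", "payload": {"targets": [{"dx":0.595,"dy":-0.883,"dz":-0.45,"rx":0,"ry":0,"rz":0.072},{"dx":0.595,"dy":-0.883,"dz":-0.45,"rx":0,"ry":0,"rz":0.072},{"dx":0.595,"dy":-0.883,"dz":-0.45,"rx":0,"ry":0,"rz":0.072},{"dx":0.595,"dy":-0.883,"dz":-0.45,"rx":0,"ry":0,"rz":0.072},{"dx":0.595,"dy":-0.883,"dz":-0.45,"rx":0,"ry":0,"rz":0.072},{"dx":0.595,"dy":-0.883,"dz":-0.45,"rx":0,"ry":0,"rz":0.072},{"dx":0.595,"dy":-0.883,"dz":-0.45,"rx":0,"ry":0,"rz":0.072},{"dx":0.595,"dy":-0.883,"dz":-0.45,"rx":0,"ry":0,"rz":0.072},{"dx":0.595,"dy":-0.883,"dz":-0.45,"rx":0,"ry":0,"rz":0.072},{"dx":0.595,"dy":-0.883,"dz":-0.45,"rx":0,"ry":0,"rz":0.072}], "claw": 45, "newtons": 50}}

```text
t: 1.35
tcp_pos: [0.3945, 0.3531, 0.0814]
tool_rot: [0.013, 1.0, -0.0, -0.0]
force: [-0.1, 0.9, -0.1]
finger_gap: 0.452
gripper_force: 0.0
```

{"api": "move_arm", "payload": {"targets": [{"dx":0,"dy":0.04,"dz":-0.6,"rx":0,"ry":0,"rz":0},{"dx":0,"dy":0,"dz":-0.6,"rx":0,"ry":0,"rz":0},{"dx":0,"dy":0,"dz":-0.6,"rx":0,"ry":0,"rz":0},{"dx":0,"dy":0,"dz":-0.6,"rx":0,"ry":0,"rz":0},{"dx":0,"dy":0,"dz":-0.4,"rx":0,"ry":0,"rz":0},{"dx":0,"dy":0,"dz":-0.2,"rx":0,"ry":0,"rz":0},{"dx":0,"dy":0,"dz":-0.06,"rx":0,"ry":0,"rz":0},{"dx":0,"dy":0,"dz":0,"rx":0,"ry":0,"rz":0},{"dx":0,"dy":0,"dz":0,"rx":0,"ry":0,"rz":0},{"dx":0,"dy":0,"dz":0,"rx":0,"ry":0,"rz":0}]}}

```text
t: 2.6
tcp_pos: [0.3945, 0.3551, 0.0059]
tool_rot: [0.013, 1.0, 0.0, 0.0]
force: [0.0, -0.2, -0.7]
finger_gap: 0.453
gripper_force: 0.0
```

{"api": "move_arm", "payload": {"targets": [{"dx":0,"dy":0,"dz":0,"rx":0,"ry":0,"rz":0},{"dx":0,"dy":0,"dz":0,"rx":0,"ry":0,"rz":0},{"dx":0,"dy":0,"dz":0,"rx":0,"ry":0,"rz":0},{"dx":0,"dy":0,"dz":0,"rx":0,"ry":0,"rz":0},{"dx":0,"dy":0,"dz":0,"rx":0,"ry":0,"rz":0},{"dx":0,"dy":0,"dz":0,"rx":0,"ry":0,"rz":0},{"dx":0,"dy":0,"dz":0,"rx":0,"ry":0,"rz":0},{"dx":0,"dy":0,"dz":0,"rx":0,"ry":0,"rz":0},{"dx":0,"dy":0,"dz":0,"rx":0,"ry":0,"rz":0},{"dx":0,"dy":0,"dz":0,"rx":0,"ry":0,"rz":0}], "claw": 0, "newtons": 50}}

```text
t: 3.85
tcp_pos: [0.3943, 0.355, 0.0055]
tool_rot: [0.013, 1.0, 0.0, 0.0]
force: [-0.2, -0.1, 0.0]
finger_gap: -0.004
gripper_force: 0.0
```

The grip shut on nothing, so I need to look.

Run:
```python
from h import *
im=shot("side"); cv2.imwrite("pics/s1.png",im[:,:,::-1]); print(proj("side",[.3943,.355,.0055]),proj("side",[.395,.354,.007]))
u,v=proj("side",[.3943,.355,.0055]).astype(int)
crop(im,"s1c",u-60,v-60,120,100,6)
im=shot("top"); cv2.imwrite("pics/t1.png",im[:,:,::-1])
crop(im,"t1c",150,172,120,126,4)
```

```text
[277.35624886 270.93202166] [277.33390522 270.06176601]
```

View pics/s1c.png

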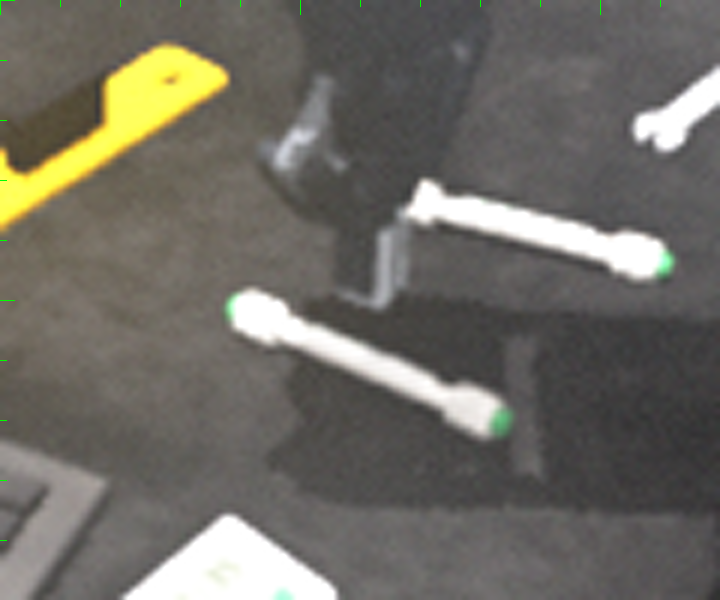

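View pics/t1c.png

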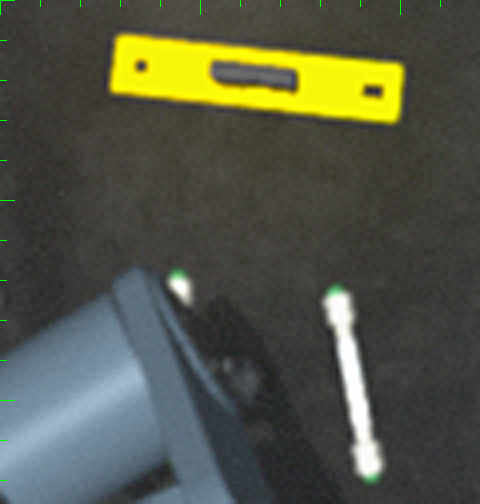

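The column (side-view centre px (278,271)) is where I measured it. The shut fingertip shows at px (280,261), about 10 px from where the TCP reading puts it. I'll test tool position against the camera.

Run:
```python
from h import *
print("tip on bench",ray("side",279.8,261,.005), "tip if at y,x:",[ (z,proj("side",[.3943,.355,z]).round(1)) for z in(0,.02,.03,.04)])
c=np.array([.393,.92,0])
for s in(1,-1):
  for z in (0,.013,.03): print(s,z,(proj("side",np.array([.2451,.574,.1935+z])+s*.0425*c)*800/512).round(0))
im=cv2.imread("pics/side0.png")[:,:,::-1]
crop(im,"s0c",250,190,100,90,7)
st()
```

```text
tip on bench [0.40771325 0.32008751 0.005     ] tip if at y,x: [(0, array([277.3, 272.8])), (0.02, array([277.6, 265.8])), (0.03, array([277.8, 262.3])), (0.04, array([278. , 258.7]))]
1 0 [427. 464.]
1 0.013 [428. 453.]
1 0.03 [428. 439.]
-1 0 [495. 431.]
-1 0.013 [496. 421.]
-1 0.03 [497. 408.]
3.95 [0.3943 0.355  0.0055] [ 0.0134  0.9999 -0.      0.    ] [-0.7 -0.  -0.4] 0.002 0.0
```

View pics/s0c.png

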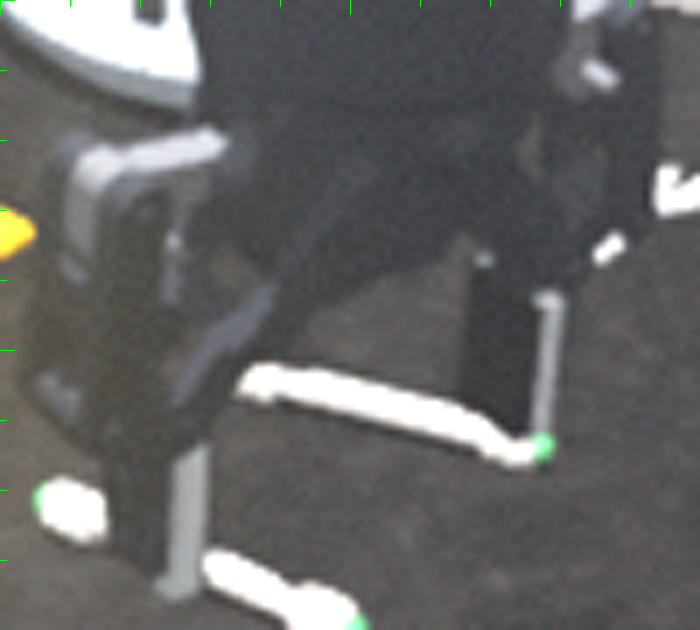

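{"api": "move_arm", "payload": {"targets": [{"dx":0,"dy":0,"dz":0,"rx":0,"ry":0,"rz":0},{"dx":0,"dy":0,"dz":0,"rx":0,"ry":0,"rz":0},{"dx":0,"dy":0,"dz":0,"rx":0,"ry":0,"rz":0},{"dx":0,"dy":0,"dz":-0.04,"rx":0,"ry":0,"rz":0},{"dx":0,"dy":0,"dz":-0.04,"rx":0,"ry":0,"rz":0},{"dx":0,"dy":0,"dz":-0.04,"rx":0,"ry":0,"rz":0},{"dx":0,"dy":0,"dz":-0.04,"rx":0,"ry":0,"rz":0},{"dx":0,"dy":0,"dz":-0.04,"rx":0,"ry":0,"rz":0},{"dx":0,"dy":0,"dz":-0.04,"rx":0,"ry":0,"rz":0},{"dx":0,"dy":0,"dz":0,"rx":0,"ry":0,"rz":0}], "claw": 45}}

```text
t: 5.2
tcp_pos: [0.3942, 0.3549, -0.0006]
tool_rot: [0.013, 1.0, -0.0, -0.0]
force: [0.3, -0.1, 0.5]
finger_gap: 0.449
gripper_force: 0.0
```

{"api": "move_arm", "payload": {"targets": [{"dx":0,"dy":0,"dz":-0.04,"rx":0,"ry":0,"rz":0},{"dx":0,"dy":0,"dz":-0.04,"rx":0,"ry":0,"rz":0},{"dx":0,"dy":0,"dz":-0.04,"rx":0,"ry":0,"rz":0},{"dx":0,"dy":0,"dz":-0.04,"rx":0,"ry":0,"rz":0},{"dx":0,"dy":0,"dz":-0.04,"rx":0,"ry":0,"rz":0},{"dx":0,"dy":0,"dz":-0.04,"rx":0,"ry":0,"rz":0},{"dx":0,"dy":0,"dz":-0.04,"rx":0,"ry":0,"rz":0},{"dx":0,"dy":0,"dz":-0.04,"rx":0,"ry":0,"rz":0},{"dx":0,"dy":0,"dz":0,"rx":0,"ry":0,"rz":0},{"dx":0,"dy":0,"dz":0,"rx":0,"ry":0,"rz":0}]}}

```text
t: 6.45
tcp_pos: [0.3943, 0.355, -0.0085]
tool_rot: [0.013, 1.0, -0.0, -0.0]
force: [-0.1, 1.0, 0.1]
finger_gap: 0.455
gripper_force: 0.0
```

{"api": "move_arm", "payload": {"targets": [{"dx":0,"dy":0,"dz":-0.04,"rx":0,"ry":0,"rz":0},{"dx":0,"dy":0,"dz":-0.04,"rx":0,"ry":0,"rz":0},{"dx":0,"dy":0,"dz":-0.04,"rx":0,"ry":0,"rz":0},{"dx":0,"dy":0,"dz":-0.04,"rx":0,"ry":0,"rz":0},{"dx":0,"dy":0,"dz":-0.04,"rx":0,"ry":0,"rz":0},{"dx":0,"dy":0,"dz":-0.04,"rx":0,"ry":0,"rz":0},{"dx":0,"dy":0,"dz":-0.04,"rx":0,"ry":0,"rz":0},{"dx":0,"dy":0,"dz":-0.04,"rx":0,"ry":0,"rz":0},{"dx":0,"dy":0,"dz":0,"rx":0,"ry":0,"rz":0},{"dx":0,"dy":0,"dz":0,"rx":0,"ry":0,"rz":0}]}}

```text
t: 7.7
tcp_pos: [0.3943, 0.355, -0.0165]
tool_rot: [0.013, 1.0, 0.0, 0.0]
force: [-0.0, -0.5, 0.4]
finger_gap: 0.455
gripper_force: 0.0
```

Run:
```python
from h import *
im=shot("side"); cv2.imwrite("pics/s2.png",im[:,:,::-1])
crop(im,"s2c",217,210,120,100,6)
for y in (.355-.019,.355+.019): print([(z,((proj("side",[.3943,y,z])-[217,210])*6).round(0)) for z in (0,.01,.02)])
```

```text
[(0, array([386., 350.])), (0.01, array([387., 329.])), (0.02, array([389., 309.]))]
[(0, array([336., 405.])), (0.01, array([337., 384.])), (0.02, array([338., 362.]))]
```

View pics/s2c.png

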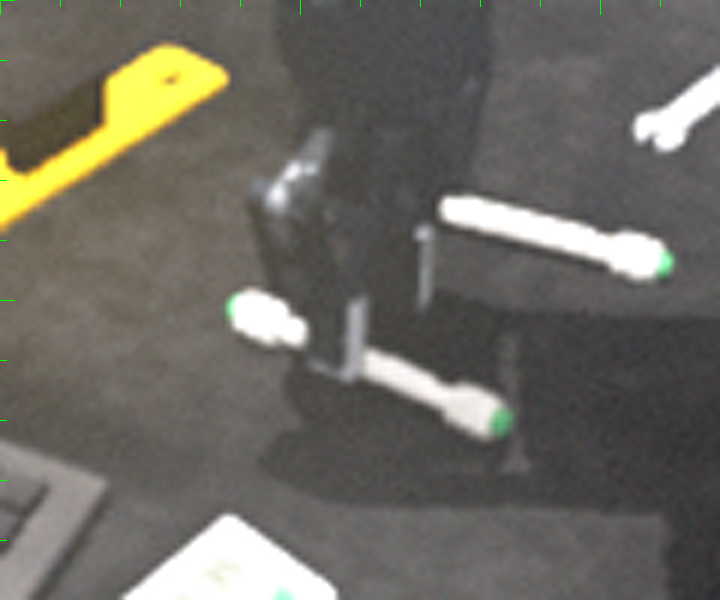

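The fingertips are truly about 20 mm above the bench while the reading is −16 mm. Reported z therefore runs about 33 mm below the truth (x and y agree), and the earlier pictures show the same offset. Descending further on that basis.

{"api": "move_arm", "payload": {"targets": [{"dx":0,"dy":0,"dz":-0.08,"rx":0,"ry":0,"rz":0},{"dx":0,"dy":0,"dz":-0.08,"rx":0,"ry":0,"rz":0},{"dx":0,"dy":0,"dz":-0.08,"rx":0,"ry":0,"rz":0},{"dx":0,"dy":0,"dz":-0.08,"rx":0,"ry":0,"rz":0},{"dx":0,"dy":0,"dz":-0.04,"rx":0,"ry":0,"rz":0},{"dx":0,"dy":0,"dz":-0.04,"rx":0,"ry":0,"rz":0},{"dx":0,"dy":0,"dz":-0.04,"rx":0,"ry":0,"rz":0},{"dx":0,"dy":0,"dz":-0.04,"rx":0,"ry":0,"rz":0},{"dx":0,"dy":0,"dz":0,"rx":0,"ry":0,"rz":0},{"dx":0,"dy":0,"dz":0,"rx":0,"ry":0,"rz":0}]}}

```text
t: 9.0
tcp_pos: [0.3943, 0.355, -0.0285]
tool_rot: [0.013, 1.0, 0.0, 0.0]
force: [-0.4, 0.5, 0.8]
finger_gap: 0.453
gripper_force: 0.0
```

{"api": "move_arm", "payload": {"targets": [{"dx":0,"dy":0,"dz":0,"rx":0,"ry":0,"rz":0},{"dx":0,"dy":0,"dz":0,"rx":0,"ry":0,"rz":0},{"dx":0,"dy":0,"dz":0,"rx":0,"ry":0,"rz":0},{"dx":0,"dy":0,"dz":0,"rx":0,"ry":0,"rz":0},{"dx":0,"dy":0,"dz":0,"rx":0,"ry":0,"rz":0},{"dx":0,"dy":0,"dz":0,"rx":0,"ry":0,"rz":0},{"dx":0,"dy":0,"dz":0,"rx":0,"ry":0,"rz":0},{"dx":0,"dy":0,"dz":0,"rx":0,"ry":0,"rz":0},{"dx":0,"dy":0,"dz":0,"rx":0,"ry":0,"rz":0},{"dx":0,"dy":0,"dz":0,"rx":0,"ry":0,"rz":0}], "claw": 0, "newtons": 50}}

```text
t: 10.25
tcp_pos: [0.3943, 0.355, -0.0283]
tool_rot: [0.013, 1.0, 0.0, 0.0]
force: [-0.9, -0.6, 6.6]
finger_gap: 0.034
gripper_force: 46.3
```

The gap is only 2.9 mm with upward force, so the tips are pinching the crown of the tube. I need to go about 7 mm lower.

{"api": "move_arm", "payload": {"targets": [{"dx":0,"dy":0,"dz":0,"rx":0,"ry":0,"rz":0},{"dx":0,"dy":0,"dz":0,"rx":0,"ry":0,"rz":0},{"dx":0,"dy":0,"dz":0,"rx":0,"ry":0,"rz":0},{"dx":0,"dy":0,"dz":-0.04,"rx":0,"ry":0,"rz":0},{"dx":0,"dy":0,"dz":-0.04,"rx":0,"ry":0,"rz":0},{"dx":0,"dy":0,"dz":-0.04,"rx":0,"ry":0,"rz":0},{"dx":0,"dy":0,"dz":-0.06,"rx":0,"ry":0,"rz":0},{"dx":0,"dy":0,"dz":-0.06,"rx":0,"ry":0,"rz":0},{"dx":0,"dy":0,"dz":-0.04,"rx":0,"ry":0,"rz":0},{"dx":0,"dy":0,"dz":0,"rx":0,"ry":0,"rz":0}], "claw": 30}}

```text
t: 11.5
tcp_pos: [0.3942, 0.3549, -0.0356]
tool_rot: [0.013, 1.0, -0.0, -0.0]
force: [0.8, 0.8, -0.1]
finger_gap: 0.299
gripper_force: 0.0
```

{"api": "move_arm", "payload": {"targets": [{"dx":0,"dy":0,"dz":0,"rx":0,"ry":0,"rz":0},{"dx":0,"dy":0,"dz":0,"rx":0,"ry":0,"rz":0},{"dx":0,"dy":0,"dz":0,"rx":0,"ry":0,"rz":0},{"dx":0,"dy":0,"dz":0,"rx":0,"ry":0,"rz":0},{"dx":0,"dy":0,"dz":0,"rx":0,"ry":0,"rz":0},{"dx":0,"dy":0,"dz":0,"rx":0,"ry":0,"rz":0},{"dx":0,"dy":0,"dz":0,"rx":0,"ry":0,"rz":0},{"dx":0,"dy":0,"dz":0,"rx":0,"ry":0,"rz":0},{"dx":0,"dy":0,"dz":0,"rx":0,"ry":0,"rz":0},{"dx":0,"dy":0,"dz":0,"rx":0,"ry":0,"rz":0}], "claw": 0, "newtons": 50}}

```text
t: 12.75
tcp_pos: [0.3943, 0.355, -0.0354]
tool_rot: [0.013, 1.0, 0.0, 0.0]
force: [-0.7, -0.4, 4.9]
finger_gap: 0.066
gripper_force: 49.2
```

{"api": "move_arm", "payload": {"targets": [{"dx":0,"dy":0,"dz":0.1,"rx":0,"ry":0,"rz":0},{"dx":0,"dy":0,"dz":0.2,"rx":0,"ry":0,"rz":0},{"dx":0,"dy":0,"dz":0.3,"rx":0,"ry":0,"rz":0},{"dx":0,"dy":0,"dz":0.3,"rx":0,"ry":0,"rz":0},{"dx":0,"dy":0,"dz":0.3,"rx":0,"ry":0,"rz":0},{"dx":0,"dy":0,"dz":0.2,"rx":0,"ry":0,"rz":0},{"dx":0,"dy":0,"dz":0.1,"rx":0,"ry":0,"rz":0},{"dx":0,"dy":0,"dz":0.1,"rx":0,"ry":0,"rz":0},{"dx":0,"dy":0,"dz":0,"rx":0,"ry":0,"rz":0},{"dx":0,"dy":0,"dz":0,"rx":0,"ry":0,"rz":0}]}}

```text
t: 14.0
tcp_pos: [0.3941, 0.3549, 0.0043]
tool_rot: [0.013, 1.0, -0.0, -0.0]
force: [0.0, 0.9, -0.8]
finger_gap: 0.07
gripper_force: 48.9
```

Run:
```python
from h import *
im=shot("side"); cv2.imwrite("pics/s3.png",im[:,:,::-1]);st()
crop(im,"s3c",217,190,120,100,6)
print([(z,((proj("side",[.3943,.355,z])-[217,190])*6).round(0)) for z in (0,.01,.02,.03,.04,.05)])
```

```text
14.05 [0.3941 0.3549 0.0043] [ 1.340e-02  9.999e-01 -1.000e-04 -2.000e-04] [ 0.   0.3 -0.7] 0.072 48.9
[(0, array([362., 497.])), (0.01, array([363., 476.])), (0.02, array([364., 455.])), (0.03, array([365., 434.])), (0.04, array([366., 412.])), (0.05, array([367., 391.]))]
```

View pics/s3c.png

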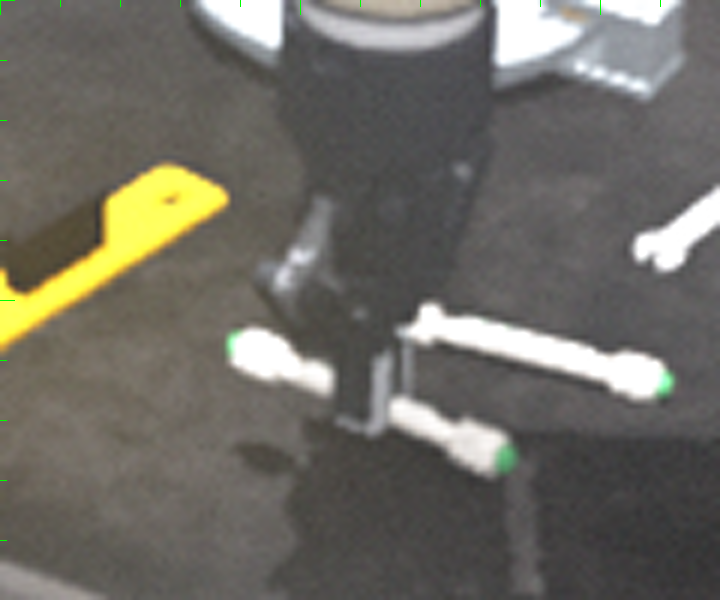

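The column is gripped and lifted 40 mm, its ends level at crop (233,343) and (507,457). That calibrates the grasp: true tube-axis height = reading + 0.043. Carrying it to the middle rest.

{"api": "move_arm", "payload": {"targets": [{"dx":0,"dy":0,"dz":1,"rx":0,"ry":0,"rz":0.04},{"dx":0,"dy":0,"dz":1,"rx":0,"ry":0,"rz":0},{"dx":0,"dy":0,"dz":1,"rx":0,"ry":0,"rz":0},{"dx":0.512,"dy":-0.988,"dz":0,"rx":0,"ry":0,"rz":0},{"dx":0.512,"dy":-0.988,"dz":0,"rx":0,"ry":0,"rz":0},{"dx":0.512,"dy":-0.988,"dz":0,"rx":0,"ry":0,"rz":0},{"dx":0.512,"dy":-0.988,"dz":0,"rx":0,"ry":0,"rz":0},{"dx":0.512,"dy":-0.988,"dz":0,"rx":0,"ry":0,"rz":0},{"dx":0.512,"dy":-0.988,"dz":0,"rx":0,"ry":0,"rz":0},{"dx":0.512,"dy":-0.988,"dz":0,"rx":0,"ry":0,"rz":0}]}}

```text
t: 15.3
tcp_pos: [0.484, 0.1812, 0.0793]
tool_rot: [0.003, 1.0, -0.0, -0.0]
force: [1.2, -0.2, -1.0]
finger_gap: 0.071
gripper_force: 48.9
```

{"api": "move_arm", "payload": {"targets": [{"dx":0.512,"dy":-0.988,"dz":0,"rx":0,"ry":0,"rz":0},{"dx":0.512,"dy":-0.988,"dz":0,"rx":0,"ry":0,"rz":0},{"dx":0.512,"dy":-0.988,"dz":0,"rx":0,"ry":0,"rz":0},{"dx":0.512,"dy":-0.988,"dz":0,"rx":0,"ry":0,"rz":0},{"dx":0.512,"dy":-0.988,"dz":0,"rx":0,"ry":0,"rz":0},{"dx":0.512,"dy":-0.988,"dz":0,"rx":0,"ry":0,"rz":0},{"dx":0.512,"dy":-0.988,"dz":0,"rx":0,"ry":0,"rz":0},{"dx":0,"dy":0,"dz":0,"rx":0,"ry":0,"rz":0},{"dx":0,"dy":0,"dz":0,"rx":0,"ry":0,"rz":0},{"dx":0,"dy":0,"dz":0,"rx":0,"ry":0,"rz":0}]}}

```text
t: 16.55
tcp_pos: [0.5725, 0.0102, 0.0793]
tool_rot: [0.002, 1.0, 0.0, -0.001]
force: [-0.2, 0.8, 0.1]
finger_gap: 0.069
gripper_force: 49.0
```

{"api": "move_arm", "payload": {"targets": [{"dx":0,"dy":-0.04,"dz":-0.6,"rx":0,"ry":0,"rz":0},{"dx":0,"dy":0,"dz":-0.6,"rx":0,"ry":0,"rz":0},{"dx":0,"dy":0,"dz":-0.6,"rx":0,"ry":0,"rz":0},{"dx":0,"dy":0,"dz":-0.4,"rx":0,"ry":0,"rz":0},{"dx":0,"dy":0,"dz":-0.3,"rx":0,"ry":0,"rz":0},{"dx":0,"dy":0,"dz":-0.2,"rx":0,"ry":0,"rz":0},{"dx":0,"dy":0,"dz":-0.07,"rx":0,"ry":0,"rz":0},{"dx":0,"dy":0,"dz":-0.06,"rx":0,"ry":0,"rz":0},{"dx":0,"dy":0,"dz":-0.06,"rx":0,"ry":0,"rz":0},{"dx":0,"dy":0,"dz":-0.04,"rx":0,"ry":0,"rz":0}]}}

```text
t: 17.8
tcp_pos: [0.5738, 0.0078, 0.0066]
tool_rot: [0.003, 1.0, -0.0, 0.0]
force: [-1.0, -1.8, 2.7]
finger_gap: 0.068
gripper_force: 49.2
```

{"api": "move_arm", "payload": {"targets": [{"dx":0,"dy":0,"dz":0,"rx":0,"ry":0,"rz":0},{"dx":0,"dy":0,"dz":0,"rx":0,"ry":0,"rz":0},{"dx":0,"dy":0,"dz":0,"rx":0,"ry":0,"rz":0},{"dx":0,"dy":0,"dz":0,"rx":0,"ry":0,"rz":0},{"dx":0,"dy":0,"dz":0.2,"rx":0,"ry":0,"rz":0},{"dx":0,"dy":0,"dz":0.4,"rx":0,"ry":0,"rz":0},{"dx":0,"dy":0,"dz":0.8,"rx":0,"ry":0,"rz":0},{"dx":0,"dy":0,"dz":0.9,"rx":0,"ry":0,"rz":0},{"dx":0,"dy":0,"dz":0.9,"rx":0,"ry":0,"rz":0},{"dx":0,"dy":0,"dz":0.8,"rx":0,"ry":0,"rz":0}], "claw": 25}}

```text
t: 19.05
tcp_pos: [0.5737, 0.0082, 0.108]
tool_rot: [0.003, 1.0, -0.0, 0.001]
force: [-0.1, -0.8, 1.0]
finger_gap: 0.249
gripper_force: 0.0
```

Run:
```python
from h import *
im=shot("top").astype(int); cv2.imwrite("pics/t4.png",im[:,:,::-1].astype(np.uint8))
a=cv2.imread("pics/top0.png")[:,:,::-1].astype(int)
d=abs(im-a).max(2)
for n,(u,v,w,h) in dict(c2=(225,235,25,65),cover=(172,175,85,35),spanner=(270,262,60,25),timer=(118,260,38,32)).items(): print(n,(d[v:v+h,u:u+w]>60).sum())
st()
```

```text
c2 14
cover 48
spanner 65
timer 11
19.1 [0.5756 0.0079 0.1104] [ 2.8e-03  1.0e+00 -5.0e-04  3.1e-03] [ 0.8 -0.   1.7] 0.246 0.0
```

{"api": "move_arm", "payload": {"targets": [{"dx":-0.77,"dy":0.946,"dz":0,"rx":0,"ry":0,"rz":0.034},{"dx":-0.77,"dy":0.946,"dz":0,"rx":0,"ry":0,"rz":0.034},{"dx":-0.77,"dy":0.946,"dz":0,"rx":0,"ry":0,"rz":0.034},{"dx":-0.77,"dy":0.946,"dz":0,"rx":0,"ry":0,"rz":0.034},{"dx":-0.77,"dy":0.946,"dz":0,"rx":0,"ry":0,"rz":0.034},{"dx":-0.77,"dy":0.946,"dz":-0.5,"rx":0,"ry":0,"rz":0.034},{"dx":-0.77,"dy":0.946,"dz":-0.7,"rx":0,"ry":0,"rz":0.034},{"dx":-0.77,"dy":0.946,"dz":-0.8,"rx":0,"ry":0,"rz":0.034},{"dx":-0.77,"dy":0.946,"dz":-0.8,"rx":0,"ry":0,"rz":0.034},{"dx":-0.77,"dy":0.946,"dz":-0.8,"rx":0,"ry":0,"rz":0.031}], "claw": 40}}

```text
t: 20.35
tcp_pos: [0.3809, 0.2455, 0.016]
tool_rot: [-0.085, 0.996, 0.0, 0.001]
force: [-0.3, -0.2, 0.2]
finger_gap: 0.4
gripper_force: 0.0
```

```bash
python3 -c "from h import *; shot('top'); st()"
```

```text
20.4 [0.3761 0.2463 0.0141] [-8.650e-02  9.962e-01 -4.000e-04 -3.000e-03] [-3.4  0.3 -1.6] 0.398 0.0
```

{"api": "move_arm", "payload": {"targets": [{"dx":0,"dy":0,"dz":0,"rx":0,"ry":0,"rz":0},{"dx":0,"dy":0,"dz":0,"rx":0,"ry":0,"rz":0},{"dx":0,"dy":0,"dz":-0.4,"rx":0,"ry":0,"rz":0},{"dx":0,"dy":0,"dz":-0.4,"rx":0,"ry":0,"rz":0},{"dx":0,"dy":0,"dz":-0.4,"rx":0,"ry":0,"rz":0},{"dx":0,"dy":0,"dz":-0.3,"rx":0,"ry":0,"rz":0},{"dx":0,"dy":0,"dz":-0.2,"rx":0,"ry":0,"rz":0},{"dx":0,"dy":0,"dz":-0.1,"rx":0,"ry":0,"rz":0},{"dx":0,"dy":0,"dz":0,"rx":0,"ry":0,"rz":0},{"dx":0,"dy":0,"dz":0,"rx":0,"ry":0,"rz":0}]}}

```text
t: 21.65
tcp_pos: [0.3811, 0.2448, -0.0285]
tool_rot: [-0.085, 0.996, 0.0, 0.0]
force: [0.1, 0.4, 0.1]
finger_gap: 0.394
gripper_force: 0.0
```

{"api": "move_arm", "payload": {"targets": [{"dx":0,"dy":0,"dz":-0.1,"rx":0,"ry":0,"rz":0},{"dx":0,"dy":0,"dz":-0.1,"rx":0,"ry":0,"rz":0},{"dx":0,"dy":0,"dz":-0.08,"rx":0,"ry":0,"rz":0},{"dx":0,"dy":0,"dz":0,"rx":0,"ry":0,"rz":0},{"dx":0,"dy":0,"dz":0,"rx":0,"ry":0,"rz":0},{"dx":0,"dy":0,"dz":0,"rx":0,"ry":0,"rz":0},{"dx":0,"dy":0,"dz":0,"rx":0,"ry":0,"rz":0},{"dx":0,"dy":0,"dz":0,"rx":0,"ry":0,"rz":0},{"dx":0,"dy":0,"dz":0,"rx":0,"ry":0,"rz":0},{"dx":0,"dy":0,"dz":0,"rx":0,"ry":0,"rz":0}]}}

```text
t: 22.9
tcp_pos: [0.381, 0.2447, -0.0357]
tool_rot: [-0.085, 0.996, 0.0, -0.0]
force: [0.3, 1.2, 0.0]
finger_gap: 0.399
gripper_force: 0.0
```

{"api": "move_arm", "payload": {"targets": [{"dx":0,"dy":0,"dz":0,"rx":0,"ry":0,"rz":0},{"dx":0,"dy":0,"dz":0,"rx":0,"ry":0,"rz":0},{"dx":0,"dy":0,"dz":0,"rx":0,"ry":0,"rz":0},{"dx":0,"dy":0,"dz":0,"rx":0,"ry":0,"rz":0},{"dx":0,"dy":0,"dz":0,"rx":0,"ry":0,"rz":0},{"dx":0,"dy":0,"dz":0,"rx":0,"ry":0,"rz":0},{"dx":0,"dy":0,"dz":0,"rx":0,"ry":0,"rz":0},{"dx":0,"dy":0,"dz":0.4,"rx":0,"ry":0,"rz":0},{"dx":0,"dy":0,"dz":0.6,"rx":0,"ry":0,"rz":0},{"dx":0,"dy":0,"dz":0.6,"rx":0,"ry":0,"rz":0}], "claw": 0, "newtons": 50}}

```text
t: 24.15
tcp_pos: [0.381, 0.2447, 0.0053]
tool_rot: [-0.085, 0.996, -0.0, 0.0]
force: [0.3, 0.5, -1.6]
finger_gap: 0.071
gripper_force: 48.9
```

{"api": "move_arm", "payload": {"targets": [{"dx":0,"dy":0,"dz":1,"rx":0,"ry":0,"rz":-0.034},{"dx":0.855,"dy":-0.89,"dz":1,"rx":0,"ry":0,"rz":-0.034},{"dx":0.855,"dy":-0.89,"dz":1,"rx":0,"ry":0,"rz":-0.034},{"dx":0.855,"dy":-0.89,"dz":0.5,"rx":0,"ry":0,"rz":-0.034},{"dx":0.855,"dy":-0.89,"dz":0,"rx":0,"ry":0,"rz":-0.034},{"dx":0.855,"dy":-0.89,"dz":0,"rx":0,"ry":0,"rz":-0.034},{"dx":0.855,"dy":-0.89,"dz":0,"rx":0,"ry":0,"rz":-0.034},{"dx":0.855,"dy":-0.89,"dz":0,"rx":0,"ry":0,"rz":-0.034},{"dx":0.855,"dy":-0.89,"dz":0,"rx":0,"ry":0,"rz":-0.034},{"dx":0.855,"dy":-0.89,"dz":0,"rx":0,"ry":0,"rz":-0.031}]}}

```text
t: 25.4
tcp_pos: [0.5736, 0.0437, 0.0927]
tool_rot: [0.003, 1.0, -0.0, 0.0]
force: [0.5, -0.1, -0.9]
finger_gap: 0.072
gripper_force: 49.0
```

{"api": "move_arm", "payload": {"targets": [{"dx":0,"dy":0,"dz":0,"rx":0,"ry":0,"rz":0},{"dx":0,"dy":0,"dz":0,"rx":0,"ry":0,"rz":0},{"dx":0,"dy":0,"dz":0,"rx":0,"ry":0,"rz":0},{"dx":0,"dy":0,"dz":-0.4,"rx":0,"ry":0,"rz":0},{"dx":0,"dy":0,"dz":-0.4,"rx":0,"ry":0,"rz":0},{"dx":0,"dy":0,"dz":-0.4,"rx":0,"ry":0,"rz":0},{"dx":0,"dy":0,"dz":0,"rx":0,"ry":0,"rz":0},{"dx":0,"dy":0,"dz":0,"rx":0,"ry":0,"rz":0},{"dx":0,"dy":0,"dz":0,"rx":0,"ry":0,"rz":0},{"dx":0,"dy":0,"dz":0,"rx":0,"ry":0,"rz":0}]}}

```text
t: 26.65
tcp_pos: [0.5736, 0.0444, 0.0621]
tool_rot: [0.003, 1.0, -0.0, 0.0]
force: [0.1, 0.1, -0.8]
finger_gap: 0.067
gripper_force: 48.9
```

Good, lowering from 0.062 to about 0.006.

{"api": "move_arm", "payload": {"targets": [{"dx":0,"dy":0,"dz":-0.4,"rx":0,"ry":0,"rz":0},{"dx":0,"dy":0,"dz":-0.5,"rx":0,"ry":0,"rz":0},{"dx":0,"dy":0,"dz":-0.5,"rx":0,"ry":0,"rz":0},{"dx":0,"dy":0,"dz":-0.4,"rx":0,"ry":0,"rz":0},{"dx":0,"dy":0,"dz":-0.2,"rx":0,"ry":0,"rz":0},{"dx":0,"dy":0,"dz":-0.06,"rx":0,"ry":0,"rz":0},{"dx":0,"dy":0,"dz":-0.06,"rx":0,"ry":0,"rz":0},{"dx":0,"dy":0,"dz":-0.06,"rx":0,"ry":0,"rz":0},{"dx":0,"dy":0,"dz":-0.06,"rx":0,"ry":0,"rz":0},{"dx":0,"dy":0,"dz":0,"rx":0,"ry":0,"rz":0}]}}

```text
t: 27.9
tcp_pos: [0.5738, 0.0439, 0.0063]
tool_rot: [0.003, 1.0, -0.0, 0.001]
force: [-1.0, -2.9, 3.5]
finger_gap: 0.074
gripper_force: 49.3
```

{"api": "move_arm", "payload": {"targets": [{"dx":0,"dy":0,"dz":0,"rx":0,"ry":0,"rz":0},{"dx":0,"dy":0,"dz":0,"rx":0,"ry":0,"rz":0},{"dx":0,"dy":0,"dz":0,"rx":0,"ry":0,"rz":0},{"dx":0,"dy":0,"dz":0,"rx":0,"ry":0,"rz":0},{"dx":0,"dy":0,"dz":0.2,"rx":0,"ry":0,"rz":0},{"dx":0,"dy":0,"dz":0.4,"rx":0,"ry":0,"rz":0},{"dx":0,"dy":0,"dz":0.8,"rx":0,"ry":0,"rz":0},{"dx":0,"dy":0,"dz":0.9,"rx":0,"ry":0,"rz":0},{"dx":0,"dy":0,"dz":0.9,"rx":0,"ry":0,"rz":0},{"dx":0,"dy":0,"dz":0.8,"rx":0,"ry":0,"rz":0}], "claw": 25}}

```text
t: 29.15
tcp_pos: [0.5736, 0.0444, 0.1075]
tool_rot: [0.003, 1.0, -0.0, 0.001]
force: [0.1, -0.8, 0.5]
finger_gap: 0.254
gripper_force: 0.0
```

Both columns are released in their rests. Next: rotate and go over the cover.

{"api": "move_arm", "payload": {"targets": [{"dx":0,"dy":1,"dz":0,"rx":0,"ry":0,"rz":-0.325},{"dx":0,"dy":1,"dz":0,"rx":0,"ry":0,"rz":-0.325},{"dx":0,"dy":1,"dz":0,"rx":0,"ry":0,"rz":-0.325},{"dx":0,"dy":1,"dz":0,"rx":0,"ry":0,"rz":-0.325},{"dx":0,"dy":1,"dz":0,"rx":0,"ry":0,"rz":-0.325},{"dx":0,"dy":1,"dz":0,"rx":0,"ry":0,"rz":-0.325},{"dx":0,"dy":1,"dz":0,"rx":0,"ry":0,"rz":-0.325},{"dx":0,"dy":1,"dz":0,"rx":0,"ry":0,"rz":-0.325},{"dx":0,"dy":1,"dz":0,"rx":0,"ry":0,"rz":-0.325},{"dx":0.05,"dy":1,"dz":0,"rx":0,"ry":0,"rz":-0.325}], "claw": 45}}

```text
t: 30.4
tcp_pos: [0.5745, 0.2953, 0.1066]
tool_rot: [0.756, 0.655, 0.0, 0.0]
force: [0.4, -0.2, 1.1]
finger_gap: 0.448
gripper_force: 0.0
```

Run:
```python
from h import *
im=shot("top"); cv2.imwrite("pics/t5.png",im[:,:,::-1])
crop(im,"t5c",160,130,220,130,3)
st()
```

```text
30.45 [0.5749 0.2986 0.1068] [ 7.563e-01  6.542e-01  1.800e-03 -4.000e-04] [-0.3  1.9  0.1] 0.451 0.0
```

View pics/t5c.png

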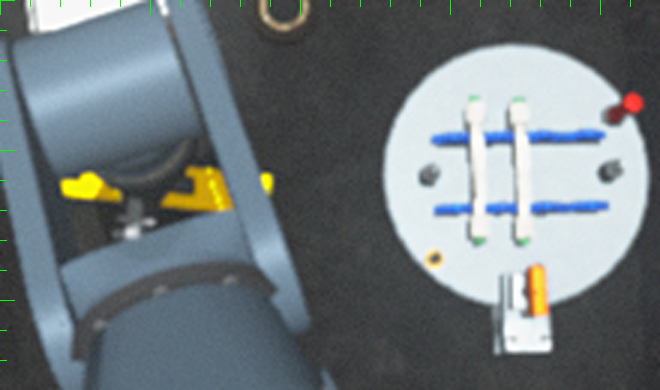

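The cover is where it was, and both columns lie in their rests across both combs (crop x 478 and 522). Descending on the cover's grip bar.

{"api": "move_arm", "payload": {"targets": [{"dx":0,"dy":0.26,"dz":-0.7,"rx":0,"ry":0,"rz":0.017},{"dx":0,"dy":0,"dz":-0.8,"rx":0,"ry":0,"rz":0},{"dx":0,"dy":0,"dz":-0.8,"rx":0,"ry":0,"rz":0},{"dx":0,"dy":0,"dz":-0.8,"rx":0,"ry":0,"rz":0},{"dx":0,"dy":0,"dz":-0.7,"rx":0,"ry":0,"rz":0},{"dx":0,"dy":0,"dz":-0.6,"rx":0,"ry":0,"rz":0},{"dx":0,"dy":0,"dz":-0.5,"rx":0,"ry":0,"rz":0},{"dx":0,"dy":0,"dz":-0.3,"rx":0,"ry":0,"rz":0},{"dx":0,"dy":0,"dz":-0.1,"rx":0,"ry":0,"rz":0},{"dx":0,"dy":0,"dz":0,"rx":0,"ry":0,"rz":0}]}}

```text
t: 31.7
tcp_pos: [0.5748, 0.3011, -0.0265]
tool_rot: [0.751, 0.661, 0.0, 0.0]
force: [0.1, -0.3, 0.6]
finger_gap: 0.451
gripper_force: 0.0
```

{"api": "move_arm", "payload": {"targets": [{"dx":0,"dy":0,"dz":0,"rx":0,"ry":0,"rz":0},{"dx":0,"dy":0,"dz":0,"rx":0,"ry":0,"rz":0},{"dx":0,"dy":0,"dz":0,"rx":0,"ry":0,"rz":0},{"dx":0,"dy":0,"dz":0,"rx":0,"ry":0,"rz":0},{"dx":0,"dy":0,"dz":0,"rx":0,"ry":0,"rz":0},{"dx":0,"dy":0,"dz":0,"rx":0,"ry":0,"rz":0},{"dx":0,"dy":0,"dz":0,"rx":0,"ry":0,"rz":0},{"dx":0,"dy":0,"dz":0,"rx":0,"ry":0,"rz":0},{"dx":0,"dy":0,"dz":0,"rx":0,"ry":0,"rz":0},{"dx":0,"dy":0,"dz":0,"rx":0,"ry":0,"rz":0}], "claw": 0, "newtons": 80}}

```text
t: 32.95
tcp_pos: [0.5752, 0.3011, -0.0259]
tool_rot: [0.751, 0.66, 0.001, 0.0]
force: [-0.8, 0.1, 5.5]
finger_gap: 0.148
gripper_force: 79.9
```

{"api": "move_arm", "payload": {"targets": [{"dx":0,"dy":0,"dz":0.4,"rx":0,"ry":0,"rz":0},{"dx":0,"dy":0,"dz":0.8,"rx":0,"ry":0,"rz":0},{"dx":0,"dy":0,"dz":0.8,"rx":0,"ry":0,"rz":0},{"dx":0,"dy":0,"dz":0.8,"rx":0,"ry":0,"rz":0.1},{"dx":0,"dy":0,"dz":0.8,"rx":0,"ry":0,"rz":0.1},{"dx":0,"dy":0,"dz":0.4,"rx":0,"ry":0,"rz":0.043},{"dx":0,"dy":0,"dz":0,"rx":0,"ry":0,"rz":0},{"dx":0,"dy":0,"dz":0,"rx":0,"ry":0,"rz":0},{"dx":0,"dy":0,"dz":0,"rx":0,"ry":0,"rz":0},{"dx":0,"dy":0,"dz":0,"rx":0,"ry":0,"rz":0}]}}

```text
t: 34.2
tcp_pos: [0.5742, 0.3008, 0.0725]
tool_rot: [0.707, 0.707, -0.001, -0.0]
force: [0.1, -0.0, -2.0]
finger_gap: 0.146
gripper_force: 78.8
```

The cover is held: gap 12.6 mm and fz −2.0 N, its full weight. I'll refine the table centre and plate centre by colour centroids.

Run:
```python
from h import *
a=cv2.imread("pics/top0.png"); hsv=cv2.cvtColor(a,cv2.COLOR_BGR2HSV)
m=cv2.inRange(hsv,(100,120,60),(125,255,255)); m[:,:280]=0;m[:130]=0
n,l,s,c=cv2.connectedComponentsWithStats(m)
for i in range(1,n):
    if s[i,4]>30: print("comb",s[i],c[i],ray("top",*c[i],.052), ray("top",s[i,0]-.5,c[i][1],.06)[1],ray("top",s[i,0]+s[i,2]-.5,c[i][1],.06)[1])
y=cv2.inRange(hsv,(22,120,120),(35,255,255)); y[:,:170]=0;y[:,265:]=0;y[:165]=0;y[215:]=0
y=cv2.morphologyEx(y,cv2.MORPH_CLOSE,np.ones((9,9),np.uint8))
r=cv2.minAreaRect(np.argwhere(y)[:,::-1].astype(np.float32));print("plate",r,ray("top",*r[0],.006))
o=cv2.inRange(hsv,(5,150,150),(21,255,255));o[:,:325]=0;o[:200]=0
p=np.argwhere(o)[:,::-1];print("bar",len(p),p.min(0),p.max(0),ray("top",*p.mean(0),.098))
t=cv2.imread("pics/t5.png"); g=t.min(2).astype(float)
# tubes midway between combs: bright columns on row ~186
for v in (184,186,188): print(v,g[v,312:342].astype(int))
d=cv2.inRange(cv2.cvtColor(t,cv2.COLOR_BGR2GRAY),0,200)[120:250,285:385]
disc=(cv2.cvtColor(a,cv2.COLOR_BGR2GRAY)>150).astype(np.uint8); disc[:,:285]=0;disc[:,378:]=0;disc[:140]=0;disc[235:]=0
cn=max(cv2.findContours(disc,0,1)[0],key=cv2.contourArea);h=cv2.convexHull(cn).astype(np.float32)
h=h[(h[:,0,1]<222)];e=cv2.fitEllipse(h);print("disc",e,ray("top",*e[0],.026))
```

```text
comb [304 173  57   5 168] [332.10714286 175.32738095] [0.60083461 0.00980823 0.052     ] 0.08040682677658956 -0.057037864149434264
comb [305 197  58   4 152] [332.85526316 198.81578947] [0.54346294 0.01073194 0.052     ] 0.08032228222370763 -0.05872797602630267
plate ((213.74969482421875, 191.1696319580078), (73.11724090576172, 15.660370826721191), 6.115503787994385) [0.57521872 0.30163457 0.006     ]
bar 45 [336 219] [342 234] [0.47294213 0.01071355 0.098     ]
184 [225 227 226 200 165 202 234 248 248 243 226 221 223 220 222 222 224 219
 173 152 225 249 248 247 244 230 223 224 222 223]
186 [223 224 225 221 186 200 228 245 244 240 228 223 221 221 222 221 223 223
 211 176 214 244 246 245 238 225 221 221 222 222]
188 [225 225 227 221 179 178 216 241 243 238 229 223 223 221 222 223 222 222
 215 177 208 237 243 241 234 224 221 222 221 221]
disc ((331.552734375, 188.3946533203125), (86.74039459228516, 88.39509582519531), 127.63566589355469) [0.57193188 0.00750114 0.026     ]
```

Run:
```python
from h import *
for u in (319.7,333.7): print(ray("top",u,186,.050))
t=cv2.imread("pics/t5.png")
print(t.min(2)[180:194,298:312]);print(t.min(2)[180:194,356:372])
```

```text
[0.57576188 0.04077982 0.05      ]
[0.5748465 0.0067843 0.05     ]
[[226 225 225 225 227 227 227 228 224 225 225 226 228 227]
 [226 226 226 227 227 225 227 226 225 225 227 228 227 229]
 [225 227 226 229 226 226 228 228 225 224 225 225 223 224]
 [228 226 227 227 224 221 219 221 224 226 226 224 222 224]
 [229 228 225 218 202 190 185 208 221 224 224 223 224 225]
 [229 226 211 185 157 147 163 186 204 222 226 225 225 226]
 [228 210 172 143 131 128 159 168 182 218 224 227 224 225]
 [225 183 131 122 117 116 135 138 162 215 227 225 226 226]
 [225 168 107 118 114 102 107 123 165 216 228 227 226 226]
 [228 167  95  98 107 105 115 140 193 222 229 229 225 223]
 [226 178 101  77  87  99 125 177 222 228 228 227 227 223]
 [226 203 155 114 110 112 143 203 225 228 228 225 225 223]
 [228 225 209 188 184 177 196 221 228 226 225 225 224 223]
 [229 230 227 226 227 224 227 225 225 228 224 225 224 223]]
[[225 226 224 224 224 222 224 225 223 223 223 221 221 220 220 221]
 [223 222 223 224 225 226 224 223 224 223 221 219 221 221 217 218]
 [222 223 222 223 225 227 222 217 209 202 210 218 219 221 221 221]
 [222 223 224 225 223 206 190 175 168 156 174 215 223 222 221 220]
 [223 223 224 215 188 152 133 132 128 124 159 217 227 222 222 222]
 [224 226 222 188 125  97 115 122 113 118 145 195 222 222 224 221]
 [225 224 216 150  83  80 114 125 113 105 120 161 206 222 221 221]
 [223 224 195 128  75  72 107 125 117 115 125 160 208 221 222 222]
 [224 226 203 139  78  68  88 106 117 131 152 188 215 221 220 220]
 [223 225 222 169 101  66  66  88 119 167 194 218 221 223 222 221]
 [222 225 223 201 150 113 109 124 164 206 220 223 221 221 221 221]
 [224 223 226 223 204 186 180 186 212 220 223 223 221 222 222 222]
 [222 224 222 225 222 221 223 223 222 221 220 222 221 221 221 219]
 [223 222 222 222 227 225 223 223 221 222 221 221 222 222 221 221]]
```

{"api": "move_arm", "payload": {"targets": [{"dx":0,"dy":-1,"dz":0.1,"rx":0,"ry":0,"rz":0},{"dx":0,"dy":-1,"dz":0.1,"rx":0,"ry":0,"rz":0},{"dx":0,"dy":-1,"dz":0.1,"rx":0,"ry":0,"rz":0},{"dx":0,"dy":-1,"dz":0.1,"rx":0,"ry":0,"rz":0},{"dx":0,"dy":-1,"dz":0,"rx":0,"ry":0,"rz":0},{"dx":0,"dy":-1,"dz":0,"rx":0,"ry":0,"rz":0},{"dx":0,"dy":-1,"dz":0,"rx":0,"ry":0,"rz":0},{"dx":0,"dy":-1,"dz":0,"rx":0,"ry":0,"rz":0},{"dx":0,"dy":-1,"dz":0,"rx":0,"ry":0,"rz":0},{"dx":0,"dy":-1,"dz":0,"rx":0,"ry":0,"rz":0}]}}

```text
t: 35.45
tcp_pos: [0.5746, 0.0501, 0.083]
tool_rot: [0.707, 0.707, -0.0, -0.0]
force: [0.6, -0.0, -2.3]
finger_gap: 0.148
gripper_force: 78.8
```

{"api": "move_arm", "payload": {"targets": [{"dx":-0.08,"dy":-0.7,"dz":0,"rx":0,"ry":0,"rz":0},{"dx":0,"dy":-0.6,"dz":0,"rx":0,"ry":0,"rz":0},{"dx":0,"dy":-0.4,"dz":0,"rx":0,"ry":0,"rz":0},{"dx":0,"dy":0,"dz":-0.3,"rx":0,"ry":0,"rz":0},{"dx":0,"dy":0,"dz":-0.4,"rx":0,"ry":0,"rz":0},{"dx":0,"dy":0,"dz":-0.25,"rx":0,"ry":0,"rz":0},{"dx":0,"dy":0,"dz":0,"rx":0,"ry":0,"rz":0},{"dx":0,"dy":0,"dz":0,"rx":0,"ry":0,"rz":0},{"dx":0,"dy":0,"dz":0,"rx":0,"ry":0,"rz":0},{"dx":0,"dy":0,"dz":0,"rx":0,"ry":0,"rz":0}]}}

```text
t: 36.7
tcp_pos: [0.5728, 0.0084, 0.0598]
tool_rot: [0.707, 0.707, 0.0, 0.0]
force: [0.0, 0.7, -2.6]
finger_gap: 0.15
gripper_force: 78.8
```

Run:
```python
from h import *
im=shot("side"); cv2.imwrite("pics/s6.png",im[:,:,::-1]);st()
t=shot("top"); cv2.imwrite("pics/t6.png",t[:,:,::-1])
A=cv2.resize(im[140:230,230:350,::-1],(600,450),interpolation=cv2.INTER_CUBIC)
cv2.imwrite("pics/s6c.png",A)
q=sensors.sense()["tcp_pos"]
for dy in(-.074,.074): print("hole top",(proj("side",[q[0],q[1]+dy,q[2]+.0262+.006])-[230,140])*5, "pin nose(.5725,.0082)",(proj("side",[.5725,.0082+dy,.078])-[230,140])*5)
```

```text
36.75 [0.5728 0.0084 0.0598] [7.073e-01 7.069e-01 1.000e-04 2.000e-04] [ 0.2 -0.6 -1.8] 0.15 78.8
hole top [331.2239012   69.43229479] pin nose(.5725,.0082) [330.33405261  90.15140339]
hole top [208.44742644 159.52443536] pin nose(.5725,.0082) [208.14892542 181.57082803]
```

View pics/s6c.png

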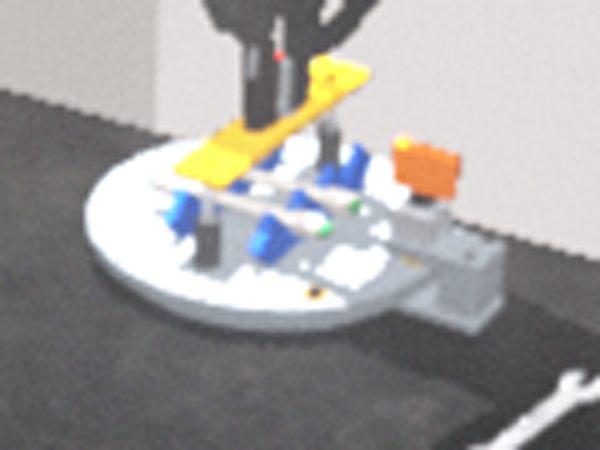

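The plate hovers over both pins: the near hole shows around crop (208,160) above the pin at x ≈ 207, as predicted. Lowering slowly while watching the force.

{"api": "move_arm", "payload": {"targets": [{"dx":0,"dy":0,"dz":-0.1,"rx":0,"ry":0,"rz":0},{"dx":0,"dy":0,"dz":-0.1,"rx":0,"ry":0,"rz":0},{"dx":0,"dy":0,"dz":-0.1,"rx":0,"ry":0,"rz":0},{"dx":0,"dy":0,"dz":-0.08,"rx":0,"ry":0,"rz":0},{"dx":0,"dy":0,"dz":-0.06,"rx":0,"ry":0,"rz":0},{"dx":0,"dy":0,"dz":-0.06,"rx":0,"ry":0,"rz":0},{"dx":0,"dy":0,"dz":-0.06,"rx":0,"ry":0,"rz":0},{"dx":0,"dy":0,"dz":-0.06,"rx":0,"ry":0,"rz":0},{"dx":0,"dy":0,"dz":0,"rx":0,"ry":0,"rz":0},{"dx":0,"dy":0,"dz":0,"rx":0,"ry":0,"rz":0}]}}

```text
t: 38.05
tcp_pos: [0.573, 0.0082, 0.0441]
tool_rot: [0.707, 0.707, 0.0, 0.0]
force: [1.3, -1.3, -2.8]
finger_gap: 0.147
gripper_force: 78.8
```

{"api": "move_arm", "payload": {"targets": [{"dx":0.02,"dy":-0.03,"dz":0,"rx":0,"ry":0,"rz":0},{"dx":0,"dy":0,"dz":-0.04,"rx":0,"ry":0,"rz":0},{"dx":0,"dy":0,"dz":-0.04,"rx":0,"ry":0,"rz":0},{"dx":0,"dy":0,"dz":-0.04,"rx":0,"ry":0,"rz":0},{"dx":0,"dy":0,"dz":-0.04,"rx":0,"ry":0,"rz":0},{"dx":0,"dy":0,"dz":-0.04,"rx":0,"ry":0,"rz":0},{"dx":0,"dy":0,"dz":-0.04,"rx":0,"ry":0,"rz":0},{"dx":0,"dy":0,"dz":-0.04,"rx":0,"ry":0,"rz":0},{"dx":0,"dy":0,"dz":0,"rx":0,"ry":0,"rz":0},{"dx":0,"dy":0,"dz":0,"rx":0,"ry":0,"rz":0}]}}

```text
t: 39.3
tcp_pos: [0.5732, 0.0076, 0.037]
tool_rot: [0.707, 0.707, 0.0, 0.0]
force: [0.9, -0.7, -1.8]
finger_gap: 0.145
gripper_force: 78.8
```

{"api": "move_arm", "payload": {"targets": [{"dx":0.02,"dy":-0.01,"dz":-0.04,"rx":0,"ry":0,"rz":0},{"dx":0,"dy":0,"dz":-0.04,"rx":0,"ry":0,"rz":0},{"dx":0,"dy":0,"dz":-0.04,"rx":0,"ry":0,"rz":0},{"dx":0,"dy":0,"dz":-0.04,"rx":0,"ry":0,"rz":0},{"dx":0,"dy":0,"dz":-0.04,"rx":0,"ry":0,"rz":0},{"dx":0,"dy":0,"dz":-0.04,"rx":0,"ry":0,"rz":0},{"dx":0,"dy":0,"dz":-0.03,"rx":0,"ry":0,"rz":0},{"dx":0,"dy":0,"dz":0,"rx":0,"ry":0,"rz":0},{"dx":0,"dy":0,"dz":0,"rx":0,"ry":0,"rz":0},{"dx":0,"dy":0,"dz":0,"rx":0,"ry":0,"rz":0}]}}

```text
t: 40.55
tcp_pos: [0.5736, 0.0074, 0.0303]
tool_rot: [0.707, 0.707, 0.0, 0.0]
force: [-0.4, -0.3, -0.9]
finger_gap: 0.149
gripper_force: 78.8
```

{"api": "move_arm", "payload": {"targets": [{"dx":0,"dy":0,"dz":-0.02,"rx":0,"ry":0,"rz":0},{"dx":0,"dy":0,"dz":-0.02,"rx":0,"ry":0,"rz":0},{"dx":0,"dy":0,"dz":-0.02,"rx":0,"ry":0,"rz":0},{"dx":0,"dy":0,"dz":0,"rx":0,"ry":0,"rz":0},{"dx":0,"dy":0,"dz":0,"rx":0,"ry":0,"rz":0},{"dx":0,"dy":0,"dz":0,"rx":0,"ry":0,"rz":0},{"dx":0,"dy":0,"dz":0,"rx":0,"ry":0,"rz":0},{"dx":0,"dy":0,"dz":0,"rx":0,"ry":0,"rz":0},{"dx":0,"dy":0,"dz":0,"rx":0,"ry":0,"rz":0},{"dx":0,"dy":0,"dz":0,"rx":0,"ry":0,"rz":0}]}}

```text
t: 41.8
tcp_pos: [0.5737, 0.0074, 0.0299]
tool_rot: [0.707, 0.707, 0.0, 0.0]
force: [-1.9, -0.6, 6.9]
finger_gap: 0.143
gripper_force: 80.3
```

Seated: z stopped at the predicted 0.030 with +7 N. Releasing and rising.

{"api": "move_arm", "payload": {"targets": [{"dx":0,"dy":0,"dz":0,"rx":0,"ry":0,"rz":0},{"dx":0,"dy":0,"dz":0,"rx":0,"ry":0,"rz":0},{"dx":0,"dy":0,"dz":0,"rx":0,"ry":0,"rz":0},{"dx":0,"dy":0,"dz":0,"rx":0,"ry":0,"rz":0},{"dx":0,"dy":0,"dz":0,"rx":0,"ry":0,"rz":0},{"dx":0,"dy":0,"dz":0.3,"rx":0,"ry":0,"rz":0},{"dx":0,"dy":0,"dz":0.7,"rx":0,"ry":0,"rz":0},{"dx":0,"dy":0,"dz":0.9,"rx":0,"ry":0,"rz":0},{"dx":0,"dy":0,"dz":0.9,"rx":0,"ry":0,"rz":0},{"dx":0,"dy":0,"dz":0.4,"rx":0,"ry":0,"rz":0}], "claw": 30}}

```text
t: 43.05
tcp_pos: [0.5749, 0.0072, 0.1113]
tool_rot: [0.707, 0.707, 0.001, 0.002]
force: [-0.4, -0.0, 0.6]
finger_gap: 0.304
gripper_force: 0.0
```

{"api": "move_arm", "payload": {"targets": [{"dx":0,"dy":0,"dz":0,"rx":0,"ry":0,"rz":-0.3333},{"dx":-0.438,"dy":0,"dz":0,"rx":0,"ry":0,"rz":-0.3333},{"dx":-0.438,"dy":0,"dz":0,"rx":0,"ry":0,"rz":-0.3333},{"dx":-0.438,"dy":0,"dz":0,"rx":0,"ry":0,"rz":-0.3333},{"dx":-0.438,"dy":0,"dz":0,"rx":0,"ry":0,"rz":-0.3333},{"dx":-0.438,"dy":0,"dz":0,"rx":0,"ry":0,"rz":-0.3333},{"dx":-0.438,"dy":0,"dz":0,"rx":0,"ry":0,"rz":-0.3333},{"dx":-0.438,"dy":0,"dz":0,"rx":0,"ry":0,"rz":-0.3333},{"dx":-0.438,"dy":0,"dz":0,"rx":0,"ry":0,"rz":-0.3333},{"dx":-0.438,"dy":0.04,"dz":0,"rx":0,"ry":0,"rz":0}], "claw": 40}}

```text
t: 44.3
tcp_pos: [0.4747, 0.0084, 0.109]
tool_rot: [1.0, 0.001, 0.0, 0.0]
force: [0.8, 0.7, 0.2]
finger_gap: 0.398
gripper_force: 0.0
```

{"api": "move_arm", "payload": {"targets": [{"dx":0,"dy":0,"dz":0,"rx":0,"ry":0,"rz":0},{"dx":0,"dy":0,"dz":0,"rx":0,"ry":0,"rz":0},{"dx":0,"dy":0,"dz":0,"rx":0,"ry":0,"rz":0},{"dx":0,"dy":0,"dz":0,"rx":0,"ry":0,"rz":0},{"dx":0,"dy":0,"dz":0,"rx":0,"ry":0,"rz":0},{"dx":0,"dy":0,"dz":0,"rx":0,"ry":0,"rz":0},{"dx":0,"dy":0,"dz":0,"rx":0,"ry":0,"rz":0},{"dx":0,"dy":0,"dz":0,"rx":0,"ry":0,"rz":0},{"dx":0,"dy":0,"dz":0,"rx":0,"ry":0,"rz":0},{"dx":0,"dy":0,"dz":0,"rx":0,"ry":0,"rz":0}]}}

```text
t: 45.55
tcp_pos: [0.475, 0.0084, 0.1088]
tool_rot: [1.0, -0.0, -0.0, 0.0]
force: [0.0, 0.1, 0.2]
finger_gap: 0.394
gripper_force: 0.0
```

Run:
```python
from h import *
im=shot("side"); cv2.imwrite("pics/s7.png",im[:,:,::-1]);st()
A=cv2.resize(im[130:230,230:350,::-1],(720,600),interpolation=cv2.INTER_CUBIC)
cv2.imwrite("pics/s7c.png",A)
for p in ([.4757,.0085,.098],[.4557,.0085,.098],[.4957,.0085,.098],[.5737,.0074+.074,.062]): print(((proj("side",p)-[230,130])*6).round(0))
```

```text
45.6 [0.475  0.0084 0.1088] [ 1.e+00 -2.e-04 -0.e+00 -0.e+00] [-0.4 -0.3 -0.4] 0.403 0.0
[508. 233.]
[547. 244.]
[470. 223.]
[247. 307.]
```

View pics/s7c.png

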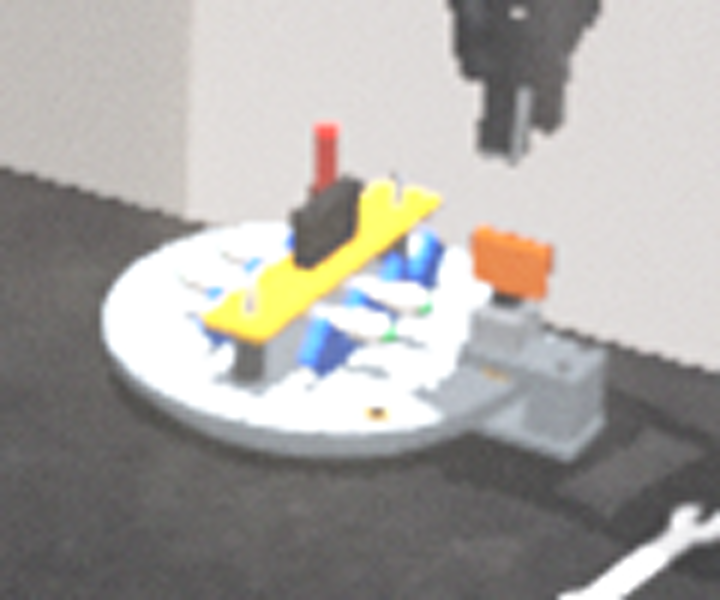

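The cover sits flush with both pins through it, and the columns are underneath. The bar's top edge runs (473,228)–(553,243). Descending on the plunger bar.

{"api": "move_arm", "payload": {"targets": [{"dx":0.02,"dy":0,"dz":-0.4,"rx":0,"ry":0,"rz":0},{"dx":0,"dy":0,"dz":-0.5,"rx":0,"ry":0,"rz":0},{"dx":0,"dy":0,"dz":-0.5,"rx":0,"ry":0,"rz":0},{"dx":0,"dy":0,"dz":-0.5,"rx":0,"ry":0,"rz":0},{"dx":0,"dy":0,"dz":-0.5,"rx":0,"ry":0,"rz":0},{"dx":0,"dy":0,"dz":-0.4,"rx":0,"ry":0,"rz":0},{"dx":0,"dy":0,"dz":-0.2,"rx":0,"ry":0,"rz":0},{"dx":0,"dy":0,"dz":-0.07,"rx":0,"ry":0,"rz":0},{"dx":0,"dy":0,"dz":0,"rx":0,"ry":0,"rz":0},{"dx":0,"dy":0,"dz":0,"rx":0,"ry":0,"rz":0}]}}

```text
t: 46.85
tcp_pos: [0.4758, 0.0084, 0.0323]
tool_rot: [1.0, -0.0, 0.0, 0.0]
force: [-0.2, 0.0, 0.5]
finger_gap: 0.398
gripper_force: 0.0
```

{"api": "move_arm", "payload": {"targets": [{"dx":0,"dy":0,"dz":0,"rx":0,"ry":0,"rz":0},{"dx":0,"dy":0,"dz":0,"rx":0,"ry":0,"rz":0},{"dx":0,"dy":0,"dz":0,"rx":0,"ry":0,"rz":0},{"dx":0,"dy":0,"dz":0,"rx":0,"ry":0,"rz":0},{"dx":0,"dy":0,"dz":0,"rx":0,"ry":0,"rz":0},{"dx":0,"dy":0,"dz":0,"rx":0,"ry":0,"rz":0},{"dx":0,"dy":0,"dz":0,"rx":0,"ry":0,"rz":0},{"dx":0,"dy":0,"dz":0,"rx":0,"ry":0,"rz":0},{"dx":0,"dy":0,"dz":0,"rx":0,"ry":0,"rz":0},{"dx":0,"dy":0,"dz":0,"rx":0,"ry":0,"rz":0}], "claw": 0, "newtons": 60}}

```text
t: 48.1
tcp_pos: [0.4759, 0.0078, 0.0324]
tool_rot: [1.0, 0.0, 0.0, 0.0]
force: [-2.5, -4.7, 5.1]
finger_gap: 0.119
gripper_force: 59.1
```

{"api": "move_arm", "payload": {"targets": [{"dx":0,"dy":-0.08,"dz":0,"rx":0,"ry":0,"rz":0},{"dx":0,"dy":0,"dz":0.1,"rx":0,"ry":0,"rz":0},{"dx":0,"dy":0,"dz":0.1,"rx":0,"ry":0,"rz":0},{"dx":0,"dy":0,"dz":0.1,"rx":0,"ry":0,"rz":0},{"dx":0,"dy":0,"dz":0.1,"rx":0,"ry":0,"rz":0},{"dx":0,"dy":0,"dz":0.1,"rx":0,"ry":0,"rz":0},{"dx":0,"dy":0,"dz":0.1,"rx":0,"ry":0,"rz":0},{"dx":0,"dy":0,"dz":0.1,"rx":0,"ry":0,"rz":0},{"dx":0,"dy":0,"dz":0.02,"rx":0,"ry":0,"rz":0},{"dx":0,"dy":0,"dz":0,"rx":0,"ry":0,"rz":0}]}}

```text
t: 49.35
tcp_pos: [0.4755, 0.0069, 0.0499]
tool_rot: [1.0, -0.001, -0.0, -0.0]
force: [1.7, 4.8, -8.8]
finger_gap: 0.119
gripper_force: 58.3
```

{"api": "move_arm", "payload": {"targets": [{"dx":0,"dy":0.03,"dz":0,"rx":0,"ry":0,"rz":0.1},{"dx":0,"dy":0,"dz":0,"rx":0,"ry":0,"rz":0.25},{"dx":0,"dy":0,"dz":0,"rx":0,"ry":0,"rz":0.25},{"dx":0,"dy":0,"dz":0,"rx":0,"ry":0,"rz":0.25},{"dx":0,"dy":0,"dz":0,"rx":0,"ry":0,"rz":0.25},{"dx":0,"dy":0,"dz":0,"rx":0,"ry":0,"rz":0.25},{"dx":0,"dy":0,"dz":0,"rx":0,"ry":0,"rz":0.25},{"dx":0,"dy":0,"dz":0,"rx":0,"ry":0,"rz":0.25},{"dx":0,"dy":0,"dz":0,"rx":0,"ry":0,"rz":0.1},{"dx":0,"dy":0,"dz":0,"rx":0,"ry":0,"rz":0}]}}

```text
t: 50.6
tcp_pos: [0.4752, 0.0072, 0.0497]
tool_rot: [0.873, 0.488, -0.0, -0.0]
force: [2.8, 3.5, -8.5]
finger_gap: 0.118
gripper_force: 58.4
```

{"api": "move_arm", "payload": {"targets": [{"dx":0,"dy":0,"dz":-0.04,"rx":0,"ry":0,"rz":0},{"dx":0,"dy":0,"dz":-0.04,"rx":0,"ry":0,"rz":0},{"dx":0,"dy":0,"dz":-0.04,"rx":0,"ry":0,"rz":0},{"dx":0,"dy":0,"dz":0,"rx":0,"ry":0,"rz":0},{"dx":0,"dy":0,"dz":0,"rx":0,"ry":0,"rz":0},{"dx":0,"dy":0,"dz":0,"rx":0,"ry":0,"rz":0},{"dx":0,"dy":0,"dz":0,"rx":0,"ry":0,"rz":0},{"dx":0,"dy":0,"dz":0,"rx":0,"ry":0,"rz":0},{"dx":0,"dy":0,"dz":0,"rx":0,"ry":0,"rz":0},{"dx":0,"dy":0,"dz":0,"rx":0,"ry":0,"rz":0}]}}

```text
t: 51.85
tcp_pos: [0.4754, 0.0072, 0.0472]
tool_rot: [0.873, 0.488, -0.0, -0.0]
force: [-0.9, 3.5, 2.9]
finger_gap: 0.119
gripper_force: 60.2
```

The force flipped to +2.9 N at a lift of 0.015, so the plunger is resting on its collar. Letting go and rising.

{"api": "move_arm", "payload": {"targets": [{"dx":0,"dy":0,"dz":0,"rx":0,"ry":0,"rz":0},{"dx":0,"dy":0,"dz":0,"rx":0,"ry":0,"rz":0},{"dx":0,"dy":0,"dz":0,"rx":0,"ry":0,"rz":0},{"dx":0,"dy":0,"dz":0,"rx":0,"ry":0,"rz":0},{"dx":0,"dy":0,"dz":0.3,"rx":0,"ry":0,"rz":0},{"dx":0,"dy":0,"dz":0.6,"rx":0,"ry":0,"rz":0},{"dx":0,"dy":0,"dz":0.8,"rx":0,"ry":0,"rz":0},{"dx":0,"dy":0,"dz":0.8,"rx":0,"ry":0,"rz":0},{"dx":0,"dy":0,"dz":0.6,"rx":0,"ry":0,"rz":0},{"dx":0,"dy":0,"dz":0.2,"rx":0,"ry":0,"rz":0}], "claw": 35}}

```text
t: 53.1
tcp_pos: [0.4762, 0.007, 0.1308]
tool_rot: [0.873, 0.488, 0.001, 0.001]
force: [-1.3, -0.7, 0.2]
finger_gap: 0.352
gripper_force: 0.0
```

{"api": "move_arm", "payload": {"targets": [{"dx":0.722,"dy":-0.4115,"dz":0,"rx":0,"ry":0,"rz":-0.121},{"dx":0.722,"dy":-0.4115,"dz":0,"rx":0,"ry":0,"rz":-0.121},{"dx":0.722,"dy":-0.4115,"dz":0,"rx":0,"ry":0,"rz":-0.121},{"dx":0.722,"dy":-0.4115,"dz":0,"rx":0,"ry":0,"rz":-0.121},{"dx":0.722,"dy":-0.4115,"dz":0,"rx":0,"ry":0,"rz":-0.121},{"dx":0.722,"dy":-0.4115,"dz":0,"rx":0,"ry":0,"rz":-0.121},{"dx":0.722,"dy":-0.4115,"dz":0,"rx":0,"ry":0,"rz":-0.121},{"dx":0.722,"dy":-0.4115,"dz":0,"rx":0,"ry":0,"rz":-0.121},{"dx":0,"dy":0,"dz":0,"rx":0,"ry":0,"rz":0},{"dx":0,"dy":0,"dz":0,"rx":0,"ry":0,"rz":0}]}}

```text
t: 54.35
tcp_pos: [0.6185, -0.0745, 0.1289]
tool_rot: [0.967, 0.255, -0.001, -0.001]
force: [0.5, 0.3, 0.8]
finger_gap: 0.349
gripper_force: 0.0
```

{"api": "move_arm", "payload": {"targets": [{"dx":0,"dy":0,"dz":-0.5,"rx":0,"ry":0,"rz":0},{"dx":0,"dy":0,"dz":-0.6,"rx":0,"ry":0,"rz":0},{"dx":0,"dy":0,"dz":-0.6,"rx":0,"ry":0,"rz":0},{"dx":0,"dy":0,"dz":-0.6,"rx":0,"ry":0,"rz":0},{"dx":0,"dy":0,"dz":-0.6,"rx":0,"ry":0,"rz":0},{"dx":0,"dy":0,"dz":-0.6,"rx":0,"ry":0,"rz":0},{"dx":0,"dy":0,"dz":-0.4,"rx":0,"ry":0,"rz":0},{"dx":0,"dy":0,"dz":-0.2,"rx":0,"ry":0,"rz":0},{"dx":0,"dy":0,"dz":0,"rx":0,"ry":0,"rz":0},{"dx":0,"dy":0,"dz":0,"rx":0,"ry":0,"rz":0}]}}

```text
t: 55.6
tcp_pos: [0.6204, -0.0753, 0.0275]
tool_rot: [0.967, 0.254, 0.0, 0.0]
force: [0.8, -0.1, 0.8]
finger_gap: 0.352
gripper_force: 0.0
```

{"api": "move_arm", "payload": {"targets": [{"dx":0,"dy":0,"dz":0,"rx":0,"ry":0,"rz":0},{"dx":0,"dy":0,"dz":0,"rx":0,"ry":0,"rz":0},{"dx":0,"dy":0,"dz":0,"rx":0,"ry":0,"rz":0},{"dx":0,"dy":0,"dz":0,"rx":0,"ry":0,"rz":0},{"dx":0,"dy":0,"dz":0,"rx":0,"ry":0,"rz":0},{"dx":0,"dy":0,"dz":0,"rx":0,"ry":0,"rz":0},{"dx":0,"dy":0,"dz":0,"rx":0,"ry":0,"rz":0},{"dx":0,"dy":0,"dz":0,"rx":0,"ry":0,"rz":0},{"dx":0,"dy":0,"dz":0,"rx":0,"ry":0,"rz":0},{"dx":0,"dy":0,"dz":0,"rx":0,"ry":0,"rz":0}], "claw": 0, "newtons": 40}}

```text
t: 56.85
tcp_pos: [0.6209, -0.0757, 0.0277]
tool_rot: [0.967, 0.254, 0.001, 0.001]
force: [0.4, -3.1, 5.5]
finger_gap: 0.145
gripper_force: 39.2
```

Run:
```python
from h import *
st()
p=sensors.sense()["tcp_pos"][:2]
for C in ([.5737,.0073],[.573,.008]):
    C=np.array(C);v=p-C;print("r",np.linalg.norm(v),np.degrees(np.arctan2(v[1],v[0])))
    # 20 steps of .04 rad
    a=np.arctan2(v[1],v[0]);r=np.linalg.norm(v)
    P=np.array([C+r*np.array([np.cos(a+.04*i),np.sin(a+.04*i)]) for i in range(21)])
    print((np.diff(P,axis=0)/.025).round(3).tolist(),P[-1])
```

```text
56.85 [ 0.6209 -0.0757  0.0277] [9.672e-01 2.540e-01 8.000e-04 7.000e-04] [ 0.4 -3.1  5.5] 0.145 39.2
r 0.09547641474098853 -60.388506126426236
[[0.131, 0.078], [0.128, 0.083], [0.125, 0.088], [0.121, 0.093], [0.117, 0.098], [0.113, 0.103], [0.109, 0.107], [0.105, 0.111], [0.1, 0.115], [0.095, 0.119], [0.09, 0.123], [0.085, 0.127], [0.08, 0.13], [0.075, 0.133], [0.07, 0.136], [0.064, 0.139], [0.059, 0.141], [0.053, 0.143], [0.047, 0.145], [0.041, 0.147]] [ 0.66611358 -0.01668908]
r 0.09643123103111155 -60.23242212567897
[[0.132, 0.079], [0.129, 0.084], [0.126, 0.09], [0.122, 0.095], [0.118, 0.099], [0.114, 0.104], [0.11, 0.108], [0.105, 0.113], [0.101, 0.117], [0.096, 0.121], [0.091, 0.125], [0.086, 0.128], [0.081, 0.131], [0.075, 0.135], [0.07, 0.137], [0.064, 0.14], [0.059, 0.143], [0.053, 0.145], [0.047, 0.147], [0.041, 0.149]] [ 0.66640342 -0.01597462]
```

Gripped on the red post, and the radius from the axis (95.5 mm) matches. Swinging 0.8 rad in two calls.

{"api": "move_arm", "payload": {"targets": [{"dx":0.131,"dy":0.078,"dz":0,"rx":0,"ry":0,"rz":0.0764},{"dx":0.128,"dy":0.083,"dz":0,"rx":0,"ry":0,"rz":0.0764},{"dx":0.125,"dy":0.088,"dz":0,"rx":0,"ry":0,"rz":0.0764},{"dx":0.121,"dy":0.093,"dz":0,"rx":0,"ry":0,"rz":0.0764},{"dx":0.117,"dy":0.098,"dz":0,"rx":0,"ry":0,"rz":0.0764},{"dx":0.113,"dy":0.103,"dz":0,"rx":0,"ry":0,"rz":0.0764},{"dx":0.109,"dy":0.107,"dz":0,"rx":0,"ry":0,"rz":0.0764},{"dx":0.105,"dy":0.111,"dz":0,"rx":0,"ry":0,"rz":0.0764},{"dx":0.1,"dy":0.115,"dz":0,"rx":0,"ry":0,"rz":0.0764},{"dx":0.095,"dy":0.119,"dz":0,"rx":0,"ry":0,"rz":0.0764}]}}

```text
t: 58.1
tcp_pos: [0.6492, -0.0507, 0.0277]
tool_rot: [0.897, 0.442, 0.0, 0.001]
force: [-0.0, -2.2, 5.6]
finger_gap: 0.146
gripper_force: 39.5
```

{"api": "move_arm", "payload": {"targets": [{"dx":0.09,"dy":0.123,"dz":0,"rx":0,"ry":0,"rz":0.0764},{"dx":0.085,"dy":0.127,"dz":0,"rx":0,"ry":0,"rz":0.0764},{"dx":0.08,"dy":0.13,"dz":0,"rx":0,"ry":0,"rz":0.0764},{"dx":0.075,"dy":0.133,"dz":0,"rx":0,"ry":0,"rz":0.0764},{"dx":0.07,"dy":0.136,"dz":0,"rx":0,"ry":0,"rz":0.0764},{"dx":0.064,"dy":0.139,"dz":0,"rx":0,"ry":0,"rz":0.0764},{"dx":0.059,"dy":0.141,"dz":0,"rx":0,"ry":0,"rz":0.0764},{"dx":0.053,"dy":0.143,"dz":0,"rx":0,"ry":0,"rz":0.0764},{"dx":0.047,"dy":0.145,"dz":0,"rx":0,"ry":0,"rz":0.0764},{"dx":0.041,"dy":0.147,"dz":0,"rx":0,"ry":0,"rz":0.0764}]}}

```text
t: 59.35
tcp_pos: [0.6656, -0.0164, 0.0277]
tool_rot: [0.791, 0.611, 0.0, 0.001]
force: [0.6, -1.4, 5.2]
finger_gap: 0.144
gripper_force: 39.5
```

{"api": "move_arm", "payload": {"targets": [{"dx":0,"dy":0,"dz":0,"rx":0,"ry":0,"rz":0},{"dx":0,"dy":0,"dz":0,"rx":0,"ry":0,"rz":0},{"dx":0,"dy":0,"dz":0,"rx":0,"ry":0,"rz":0},{"dx":0,"dy":0,"dz":0,"rx":0,"ry":0,"rz":0},{"dx":0,"dy":0,"dz":0,"rx":0,"ry":0,"rz":0},{"dx":0,"dy":0,"dz":0,"rx":0,"ry":0,"rz":0},{"dx":0,"dy":0,"dz":0,"rx":0,"ry":0,"rz":0},{"dx":0,"dy":0,"dz":0,"rx":0,"ry":0,"rz":0},{"dx":0,"dy":0,"dz":0,"rx":0,"ry":0,"rz":0},{"dx":0,"dy":0,"dz":0,"rx":0,"ry":0,"rz":0}]}}

```text
t: 60.6
tcp_pos: [0.6658, -0.0158, 0.0277]
tool_rot: [0.792, 0.611, 0.001, 0.0]
force: [0.4, -0.8, 5.4]
finger_gap: 0.148
gripper_force: 39.5
```

Run:
```python
from h import *
im=shot("top"); cv2.imwrite("pics/t8.png",im[:,:,::-1])
im=shot("side"); cv2.imwrite("pics/s8.png",im[:,:,::-1]);st()
p=sensors.sense()["tcp_pos"][:2]
v=p-np.array([.5737,.0073]);print(np.linalg.norm(v),np.arctan2(v[1],v[0])+np.radians(60.39))
```

```text
60.7 [ 0.6658 -0.0158  0.0277] [7.918e-01 6.108e-01 7.000e-04 3.000e-04] [ 1.5 -0.7  5.4] 0.143 39.5
0.09492591321998359 0.8085879583141662
```

Table angle comes to about 0.81 rad, within the centring range. Releasing the post and going back to the plunger.

{"api": "move_arm", "payload": {"targets": [{"dx":0,"dy":-0.02,"dz":0,"rx":0,"ry":0,"rz":0},{"dx":0,"dy":0,"dz":0,"rx":0,"ry":0,"rz":0},{"dx":0,"dy":0,"dz":0,"rx":0,"ry":0,"rz":0},{"dx":0,"dy":0,"dz":0,"rx":0,"ry":0,"rz":0},{"dx":0,"dy":0,"dz":0.4,"rx":0,"ry":0,"rz":0},{"dx":0,"dy":0,"dz":0.8,"rx":0,"ry":0,"rz":0},{"dx":0,"dy":0,"dz":0.9,"rx":0,"ry":0,"rz":0},{"dx":0,"dy":0,"dz":0.9,"rx":0,"ry":0,"rz":0},{"dx":0,"dy":0,"dz":0.9,"rx":0,"ry":0,"rz":0},{"dx":0,"dy":0,"dz":0.3,"rx":0,"ry":0,"rz":0}], "claw": 35}}

```text
t: 61.95
tcp_pos: [0.6668, -0.0169, 0.1354]
tool_rot: [0.792, 0.611, 0.002, 0.002]
force: [0.2, -0.9, -1.0]
finger_gap: 0.351
gripper_force: 0.0
```

{"api": "move_arm", "payload": {"targets": [{"dx":-0.952,"dy":0.115,"dz":0,"rx":0,"ry":0,"rz":-0.07},{"dx":-0.952,"dy":0.115,"dz":0,"rx":0,"ry":0,"rz":-0.07},{"dx":-0.952,"dy":0.115,"dz":0,"rx":0,"ry":0,"rz":-0.07},{"dx":-0.952,"dy":0.115,"dz":0,"rx":0,"ry":0,"rz":-0.07},{"dx":-0.952,"dy":0.115,"dz":0,"rx":0,"ry":0,"rz":-0.07},{"dx":-0.952,"dy":0.115,"dz":0,"rx":0,"ry":0,"rz":-0.07},{"dx":-0.952,"dy":0.115,"dz":0,"rx":0,"ry":0,"rz":-0.07},{"dx":-0.952,"dy":0.115,"dz":0,"rx":0,"ry":0,"rz":-0.07},{"dx":0,"dy":0,"dz":0,"rx":0,"ry":0,"rz":0},{"dx":0,"dy":0,"dz":0,"rx":0,"ry":0,"rz":0}]}}

```text
t: 63.2
tcp_pos: [0.4764, 0.006, 0.1324]
tool_rot: [0.873, 0.489, 0.001, 0.001]
force: [-0.6, -0.6, -0.2]
finger_gap: 0.351
gripper_force: 0.0
```

{"api": "move_arm", "payload": {"targets": [{"dx":0,"dy":0,"dz":0,"rx":0,"ry":0,"rz":0},{"dx":0,"dy":0,"dz":0,"rx":0,"ry":0,"rz":0},{"dx":0,"dy":0,"dz":0,"rx":0,"ry":0,"rz":0},{"dx":0,"dy":0,"dz":0,"rx":0,"ry":0,"rz":0},{"dx":0,"dy":0,"dz":0,"rx":0,"ry":0,"rz":0},{"dx":0,"dy":0,"dz":0,"rx":0,"ry":0,"rz":0},{"dx":0,"dy":0,"dz":0,"rx":0,"ry":0,"rz":0},{"dx":0,"dy":0,"dz":0,"rx":0,"ry":0,"rz":0},{"dx":0,"dy":0,"dz":0,"rx":0,"ry":0,"rz":0},{"dx":0,"dy":0,"dz":0,"rx":0,"ry":0,"rz":0}]}}

```text
t: 64.45
tcp_pos: [0.4747, 0.0064, 0.132]
tool_rot: [0.873, 0.488, -0.0, -0.0]
force: [0.1, 1.6, 0.0]
finger_gap: 0.346
gripper_force: 0.0
```

Run:
```python
from h import *
im=shot("side"); cv2.imwrite("pics/s9.png",im[:,:,::-1]);st()
A=cv2.resize(im[130:230,230:350,::-1],(720,600),interpolation=cv2.INTER_CUBIC)
cv2.imwrite("pics/s9c.png",A)
```

```text
64.5 [0.4748 0.0064 0.132 ] [0.8726 0.4884 0.     0.    ] [0.  0.1 0.3] 0.355 0.0
```

View pics/s9c.png

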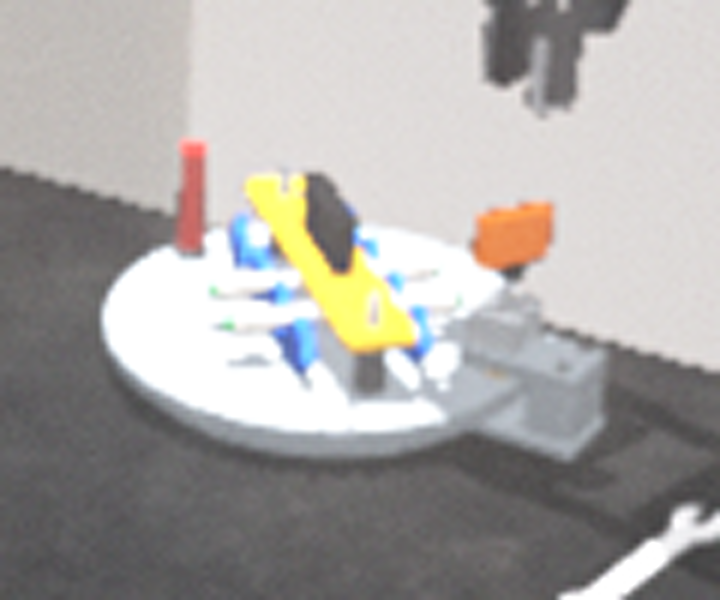

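The table has swung to the second station with the cover and columns in place. The plunger stays out by itself, its bar twisted (crop (513,235)). Descending to it.

{"api": "move_arm", "payload": {"targets": [{"dx":0.025,"dy":0.03,"dz":-0.4,"rx":0,"ry":0,"rz":0},{"dx":0,"dy":0,"dz":-0.6,"rx":0,"ry":0,"rz":0},{"dx":0,"dy":0,"dz":-0.6,"rx":0,"ry":0,"rz":0},{"dx":0,"dy":0,"dz":-0.6,"rx":0,"ry":0,"rz":0},{"dx":0,"dy":0,"dz":-0.5,"rx":0,"ry":0,"rz":0},{"dx":0,"dy":0,"dz":-0.4,"rx":0,"ry":0,"rz":0},{"dx":0,"dy":0,"dz":-0.2,"rx":0,"ry":0,"rz":0},{"dx":0,"dy":0,"dz":-0.1,"rx":0,"ry":0,"rz":0},{"dx":0,"dy":0,"dz":0,"rx":0,"ry":0,"rz":0},{"dx":0,"dy":0,"dz":0,"rx":0,"ry":0,"rz":0}]}}

```text
t: 65.75
tcp_pos: [0.4757, 0.007, 0.0473]
tool_rot: [0.873, 0.488, 0.0, 0.0]
force: [-0.3, 0.5, -0.3]
finger_gap: 0.346
gripper_force: 0.0
```

{"api": "move_arm", "payload": {"targets": [{"dx":0,"dy":0,"dz":0,"rx":0,"ry":0,"rz":0},{"dx":0,"dy":0,"dz":0,"rx":0,"ry":0,"rz":0},{"dx":0,"dy":0,"dz":0,"rx":0,"ry":0,"rz":0},{"dx":0,"dy":0,"dz":0,"rx":0,"ry":0,"rz":0},{"dx":0,"dy":0,"dz":0,"rx":0,"ry":0,"rz":0},{"dx":0,"dy":0,"dz":0,"rx":0,"ry":0,"rz":0},{"dx":0,"dy":0,"dz":0,"rx":0,"ry":0,"rz":0},{"dx":0,"dy":0,"dz":0,"rx":0,"ry":0,"rz":0},{"dx":0,"dy":0,"dz":0,"rx":0,"ry":0,"rz":0},{"dx":0,"dy":0,"dz":0,"rx":0,"ry":0,"rz":0}], "claw": 0, "newtons": 60}}

```text
t: 67.0
tcp_pos: [0.4755, 0.0071, 0.0473]
tool_rot: [0.873, 0.488, 0.0, 0.0]
force: [-0.5, -0.3, 4.8]
finger_gap: 0.118
gripper_force: 60.3
```

{"api": "move_arm", "payload": {"targets": [{"dx":0,"dy":0,"dz":0.06,"rx":0,"ry":0,"rz":0},{"dx":0,"dy":0,"dz":0.06,"rx":0,"ry":0,"rz":0},{"dx":0,"dy":0,"dz":0,"rx":0,"ry":0,"rz":-0.25},{"dx":0,"dy":0,"dz":0,"rx":0,"ry":0,"rz":-0.3},{"dx":0,"dy":0,"dz":0,"rx":0,"ry":0,"rz":-0.3},{"dx":0,"dy":0,"dz":0,"rx":0,"ry":0,"rz":-0.3},{"dx":0,"dy":0,"dz":0,"rx":0,"ry":0,"rz":-0.3},{"dx":0,"dy":0,"dz":0,"rx":0,"ry":0,"rz":-0.3},{"dx":0,"dy":0,"dz":0,"rx":0,"ry":0,"rz":-0.2},{"dx":0,"dy":0,"dz":0,"rx":0,"ry":0,"rz":0}]}}

```text
t: 68.25
tcp_pos: [0.4753, 0.0071, 0.0494]
tool_rot: [1.0, 0.0, -0.0, -0.0]
force: [1.6, -0.6, -7.8]
finger_gap: 0.115
gripper_force: 58.4
```

{"api": "move_arm", "payload": {"targets": [{"dx":0,"dy":0,"dz":-0.08,"rx":0,"ry":0,"rz":0},{"dx":0,"dy":0,"dz":-0.08,"rx":0,"ry":0,"rz":0},{"dx":0,"dy":0,"dz":-0.08,"rx":0,"ry":0,"rz":0},{"dx":0,"dy":0,"dz":-0.08,"rx":0,"ry":0,"rz":0},{"dx":0,"dy":0,"dz":-0.08,"rx":0,"ry":0,"rz":0},{"dx":0,"dy":0,"dz":-0.08,"rx":0,"ry":0,"rz":0},{"dx":0,"dy":0,"dz":-0.08,"rx":0,"ry":0,"rz":0},{"dx":0,"dy":0,"dz":-0.08,"rx":0,"ry":0,"rz":0},{"dx":0,"dy":0,"dz":0,"rx":0,"ry":0,"rz":0},{"dx":0,"dy":0,"dz":0,"rx":0,"ry":0,"rz":0}]}}

```text
t: 69.5
tcp_pos: [0.4754, 0.0071, 0.0341]
tool_rot: [1.0, -0.0, -0.0, 0.0]
force: [1.3, 0.8, -4.7]
finger_gap: 0.115
gripper_force: 58.8
```

{"api": "move_arm", "payload": {"targets": [{"dx":0,"dy":0,"dz":-0.04,"rx":0,"ry":0,"rz":0},{"dx":0,"dy":0,"dz":-0.04,"rx":0,"ry":0,"rz":0},{"dx":0,"dy":0,"dz":-0.02,"rx":0,"ry":0,"rz":0},{"dx":0,"dy":0,"dz":0,"rx":0,"ry":0,"rz":0},{"dx":0,"dy":0,"dz":0,"rx":0,"ry":0,"rz":0},{"dx":0,"dy":0,"dz":0,"rx":0,"ry":0,"rz":0},{"dx":0,"dy":0,"dz":0,"rx":0,"ry":0,"rz":0},{"dx":0,"dy":0,"dz":0,"rx":0,"ry":0,"rz":0},{"dx":0,"dy":0,"dz":0,"rx":0,"ry":0,"rz":0},{"dx":0,"dy":0,"dz":0,"rx":0,"ry":0,"rz":0}]}}

```text
t: 70.75
tcp_pos: [0.4756, 0.0071, 0.0326]
tool_rot: [1.0, -0.0, 0.0, 0.0]
force: [-1.1, -0.2, 6.7]
finger_gap: 0.113
gripper_force: 60.8
```

{"api": "move_arm", "payload": {"targets": [{"dx":0,"dy":0,"dz":0,"rx":0,"ry":0,"rz":0},{"dx":0,"dy":0,"dz":0,"rx":0,"ry":0,"rz":0},{"dx":0,"dy":0,"dz":0,"rx":0,"ry":0,"rz":0},{"dx":0,"dy":0,"dz":0,"rx":0,"ry":0,"rz":0},{"dx":0,"dy":0,"dz":0.3,"rx":0,"ry":0,"rz":0},{"dx":0,"dy":0,"dz":0.6,"rx":0,"ry":0,"rz":0},{"dx":0,"dy":0,"dz":0.8,"rx":0,"ry":0,"rz":0},{"dx":0,"dy":0,"dz":0.9,"rx":0,"ry":0,"rz":0},{"dx":0,"dy":0,"dz":0.6,"rx":0,"ry":0,"rz":0},{"dx":0,"dy":0,"dz":0,"rx":0,"ry":0,"rz":0}], "claw": 35}}

```text
t: 72.0
tcp_pos: [0.4763, 0.0069, 0.1128]
tool_rot: [1.0, -0.0, 0.002, 0.0]
force: [0.0, -0.4, -0.1]
finger_gap: 0.349
gripper_force: 0.0
```

Run:
```python
from h import *
im=shot("side"); cv2.imwrite("pics/s10.png",im[:,:,::-1]);st()
t=shot("top"); a=cv2.imread("pics/top0.png")[:,:,::-1].astype(int); d=abs(t.astype(int)-a).max(2)
for n,(u,v,w,h) in dict(spanner=(270,262,60,25),timer=(118,260,38,32),tape=(240,120,30,25)).items(): print(n,(d[v:v+h,u:u+w]>60).sum())
A=cv2.resize(im[130:230,230:350,::-1],(720,600),interpolation=cv2.INTER_CUBIC)
cv2.imwrite("pics/s10c.png",A)
```

```text
72.05 [0.4756 0.0071 0.1121] [ 1.e+00 -2.e-04  7.e-04  2.e-04] [0.8 0.3 0.6] 0.352 0.0
spanner 122
timer 0
tape 0
```

View pics/s10c.png

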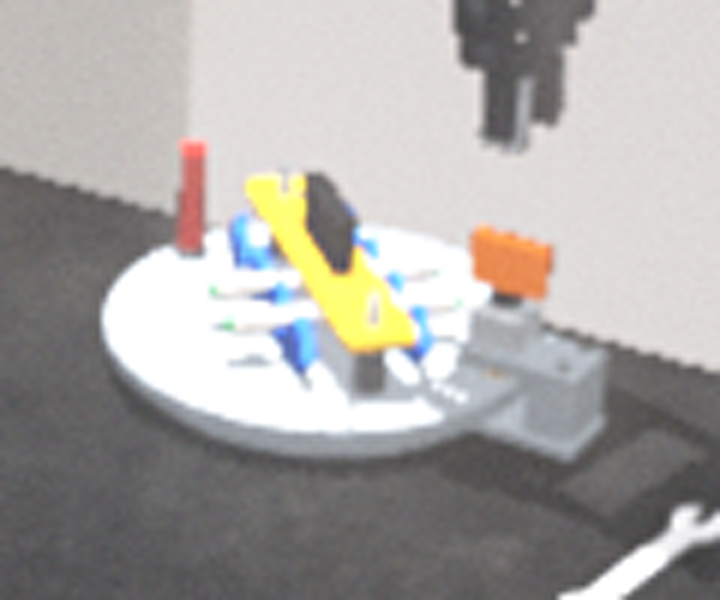

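The bar is back at its home pose (corners (473,228) and (553,243), exactly as at the start). The plunger bottomed at lift 0, the cover is flush, and the bystanders look undisturbed (the pixel changes near the spanner look like shadow; it sits in the same place in the side view). Handing in.

```bash
python3 -c "
from station import order
print(order.sign_off())"
```

```text
the job is handed in; nothing more can be done
None
```

I handed the job in at about 72 s: both columns are in their own rests under the flush cover, the table is at the second station, and the plunger is back at its home height. All of this was judged from forces and camera views; the sign-off gave no verdict.

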